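Complete the pair: tilt the left-hand bracket out of the slotted stock bin

ROBOT

A 7-joint arm with a two-finger parallel gripper is mounted at the origin on a cart in front of the work surface, level with it; the furniture and walls round the work are solid. World frame = base frame: x ahead of the robot, y to its left, z up, the work surface at z = 0. Lengths are in m, angles in rad, forces in N, time in s.
With the tool pointing down it reaches from about 0.425 to 0.875 m from the base axis. Payload 8.4 kg.
Tool frame: the origin (TCP) lies at the very end of the fingers, on their centre line; the grasp point (between the pads) lies 19 mm behind it (hold_point_z is the z of the grasp point in the tool frame, in m); z points along the fingers, x is the direction in which the jaws open and shut, and the axes are right-handed (so a half turn about z gives the same grasp; the last joint's range is limited). The gripper opens to 85 mm and grips with 20 to 120 N. Pads are 22 mm wide; open, the fingers measure 114 mm over their backs; the gripper's body (76 mm by 85 mm) begins 54 mm behind the grasp point. The pads swing forward as they close: fully open they stand 13 mm farther back than shut.
Start: joints at [1.085, 0.333, 0.04, 1.465, -0.013, 1.343, -0.059], TCP at [0.245, -0.602, 0.211] pointing down, gripper open.
Joint ranges: [-2.58, 2.58], [-0.38, 2.09], [-1.3, 1.39], [0.25, 2.4], [-1.5, 4.64], [0.08, 2.09], [-2.65, 2.65]. Speed limits (rad/s): [2.22, 2.22, 2.79, 2.79, 3.14, 3.14, 3.14].

INTERFACE

Orientations are given as a unit quaternion [w, x, y, z].
In Python, from rig import * gives the robot as it stands.
- The arm moves only by the tool drive_tool, never from a script. Its argument "motion" is text: rows parted by semicolons, each of 6 numbers parted by spaces: the shift along the tool's x, y, z in m, then the turn, a rotation vector about the tool's x, y, z in degrees. A call has 1 to 8 rows; each row is the pose to reach, as a shift and turn from the pose commanded when the call began, along the tool's axes at that moment; what a row does not reach only later rows make up. A row lasts 1/8 s, in which the tool goes at most 62.5 mm and 10.7 degrees, less where a joint would pass 70% of its speed; a pose out of reach is approached as far as the arm can. A call with a gripper value outside its range is refused whole. "gripper" is the opening, from 0 (shut) to 1 (fully open), set as the call begins (left out, the last holds). The fingers move at their own pace and stop on an object; the grip force is fixed at half the most. Time passes only in rows, so rows that repeat a pose let the fingers close. It gives the time, the measured TCP pose, the force and the opening at its end, in the units of the state.
- sense(): the state, without advancing time (a new reading comes with each control period).
- read_camera(name): name is "scene" or "top"; returns a dict with "frame" (420x560x3 uint8, blue, green, red), "z_map" (420x560 float32, m along the optical axis (not along the pixel's ray), 0 where there is no reading), "fov_y" (degrees; the focal length in pixels is half the picture's height over the tangent of half this angle, whatever the lens; pixels are square), "cx", "cy" (the principal point, pixels), "dist" ([k1, k2, p1, p2, k3] as OpenCV has them; the pictures are not rectified), "world_from_camera" (4x4, takes a point from camera to world coordinates). Camera axes: x right, y up, looking along -z (the intrinsics and any distortion apply to the point x, -y, -z); pixel columns grow to the right and rows downward; lengths in m; the calibration is good to about 2 mm. A picture is of the moment at which its call begins.
- close_job(): hands the job in, once; it reports no verdict.
Trained networks look in a picture, given as the dict that the camera call returned (one of the last four; its "shot" number tells which), for a name from the list of things; names that differ only in an ending like _2 or _b are one class to them, and where a whole thing is asked for, a point or a joint stands for the part that bears it (a point fixed in the world has none). Each returns a list of dicts, best first, with "p" (0 to 1); they miss things now and then, are a little off and sometimes report something else, mostly with a low value. They report only what shows in the picture. A call takes as long as a camera call. They do not tell look-alikes from the thing itself.
- find_in(picture, label): "rect" ([left, top, width, height] as shares, 0 to 1, of the picture: columns of its width, rows of its height, round what is visible of it).
- trace(picture, label): "region" (420x560 bool, what is visible of it) and "rect" ([left, top, width, height] as shares, 0 to 1, of the picture: columns of its width, rows of its height, round what is visible of it).
- pinpoint(picture, label): "xy" ([column, row] as shares, 0 to 1, of the picture: columns of its width, rows of its height: a listed point, or the origin of a listed thing).
The state is a dict: "time": time; "joint_positions": joint angles; "dq": joint speeds; "joint_torque": joint torques, N m; "eef_pos": TCP position; "orientation": TCP orientation; "force": force on the tool from outside, world axes, zero at the start; "moment": the same for the moment, N m; "grip_width": finger opening in m.
Only numpy, scipy, OpenCV 4.12 (cv2) and the standard library are available. Lean on these libraries where they do the work, as an engineer would, in place of code of your own. Each camera call takes 0.05 s, during which the arm holds its last target. There are 200 camera calls.

TASK

Make up a pair of sign brackets: take the left-hand bracket out of the stock bin and lay it in the empty left lane of the wooden rest, flat in both notches, hook up at the far end and ear outward, level with the right-hand bracket already there (within about two centimetres). Its hook catches behind the bin wall, so draw it out through its slot and tilt its free end up to free the hook. Leave the spare right-hand bracket in the bin and the one on the rest where they lie.

Things in the scene. Friction and masses are not known exactly. Their poses are not given: they have to be found in the camera images.
- stock_bin: Grey sheet-steel bin, open on top, screwed to the bench: 134 (x) x 230 (y) x 82 mm high, 3 mm sheet. Origin: centre of its underside on the bench; x points from the slotted front wall into the bin, away from the robot, y left, z up. Front wall's outer face at x = -67, inner floor's top at z = 40. One bracket sticks out of each of its two slots; which holds the left-hand one varies.
- slot_a (a point): Middle of the sill of the slot at the bin's y = +57 mm, on the front wall's outer face (bin x = -67, z = 40 mm, level with the inner floor); axes as the bin's. The slot is a closed window 28 mm wide and 28 mm high (bin z = 40 to 68); a 14 mm high band of sheet closes it above, up to the rim.
- slot_b (a point): The same for the other slot, at the bin's y = -57 mm.
- left_bracket_mid (a point): Left-hand bracket, to be moved: bare aluminium bar 200 mm long (x), 20 wide (y), 6 thick (z), about 0.15 kg. This is the middle of the bar (along, across and through its thickness; centre of mass within 2 mm of it). Starts flat on the bin floor, hook (+x end) inside and up, the last 80 to 88 mm of its other end, with the ear, sticking out of the slot towards the robot, parallel to the bin's x.
- left_bracket_hook (a point): Middle of the top of its hook: 97 mm along +x from the bar's middle, 39 mm above it. The bar's +x end is bent up square (radii 4 inside, 10 mm outside) into this hook, 6 mm thick, 20 wide, top 42 mm above the bar's underside. Level, it cannot pass the slot; with the ear end tilted up 40 to 45 degrees about the slot and the bend drawn into it, the hook follows through with about 4 mm to spare.
- left_bracket_ear (a point): On its ear, a flat tab (6 mm thick) over the last 22 mm of the bar's -x end, reaching to +y, to 34 mm from the bar's centre line, too wide for the slot; this point is 89 mm along -x and 24 mm along +y from the bar's middle. Seen from the ear end with the hook up, a left-hand bracket has its ear on the left. Between ear and bin wall 58 to 66 mm of plain bar is free to grip.
- right_spare_mid (a point): Middle of the bar of the spare right-hand bracket in the bin's other slot: the mirror image, its ear on -y (right seen from the ear end, hook up). Stays in the bin.
- right_mate_mid (a point): Middle of the bar of the right-hand bracket that already lies in the right lane of the wooden rest, hook at the far end, ear outward to the right. Stays there.
- pair_rest: Wooden rest screwed to the bench: base 105 (x) x 170 (y) x 12 mm, two cross-rails 10 mm thick, 160 long in y, centred at x = -37.5 and +37.5. Origin: centre of its underside on the bench; x away from the robot, y left. Each rail has notches 28 mm wide at y = +48 (left lane) and -48 (right lane), notch floors at z = 42, rail tops at z = 58. Nothing but the base lies under a bar beside the rails.
- left_lane (a point): Where the middle of the left-hand bracket's bar belongs: x = -22.5, y = +48, z = 45 mm in the rest's frame (underside on the notch floors, hook end beyond the far rail, ear in front of the near rail, so that the bar from 18 to 78 mm on the ear side of its middle is clear of the rails). Axes as the rest's; the bracket's x is to point along x.
There are look-alikes about, which are no part of the job. What is shaped like the part that bears left_bracket_mid but purple is not meant.

How it is judged:
By the outcome, as a careful person would: the job done as asked, in the order asked, and still so for the second after the job is handed in, with the robot touching nothing.
It also fails if it takes over 48 s, if anything falls off the work surface, if the arm or the gripper's body presses on something with over 40 N, if the wrist force passes 120 N, or if a joint passes its speed limit or range.

## Working session

There is one attempt and no reset: what is moved stays moved. The work goes in short steps, Python scripts to look and compute and a tool call to move; the robot and the scene stay as the last step left them, time stands still between calls to the robot, and variables do not carry over. Pictures are saved under pics/ and viewed, about 8 in all and at most 12, crops included, and the job is handed in when it is done.

Besides the shell and the picture viewer there is one more tool, called after ">>>" by a JSON object that holds its "op" and its "data". drive_tool: Moves the arm, as the interface text tells. Its arguments: {"type":"object","properties":{"motion":{"type":"string"},"gripper":{"type":"number"}},"required":["motion"]}

```bash
mkdir -p pics
cat > h.py <<'E'
from rig import *
import numpy as np, cv2
from scipy.spatial.transform import Rotation as R
def K(p):
    f=p["frame"].shape[0]/2/np.tan(np.radians(p["fov_y"])/2)
    return np.array([[f,0,p["cx"]],[0,f,p["cy"]],[0,0,1]])
def ray(p,u,v):
    n=cv2.undistortPoints(np.array([[[u,v]]],float),K(p),np.array(p["dist"],float))[0,0]
    return np.array([n[0],-n[1],-1.])
def world(p,u,v,z=None):
    T=np.array(p["world_from_camera"]); d=ray(p,u,v)
    if z is None:
        s=p["z_map"][int(round(v)),int(round(u))]
    else:
        w=T[:3,:3]@d; s=(z-T[2,3])/w[2]
    return T[:3,:3]@(d*s)+T[:3,3]
def proj(p,X):
    T=np.array(p["world_from_camera"]); c=T[:3,:3].T@(np.array(X)-T[:3,3]); c=c*[1,-1,-1]
    return cv2.projectPoints(c[None],np.zeros(3),np.zeros(3),K(p),np.array(p["dist"],float))[0][0,0]
def cloud(p):
    h,w=p["z_map"].shape
    g=np.stack(np.meshgrid(np.arange(w),np.arange(h)),-1).reshape(-1,1,2).astype(float)
    n=cv2.undistortPoints(g,K(p),np.array(p["dist"],float))[:,0]
    s=p["z_map"].reshape(-1,1); T=np.array(p["world_from_camera"])
    return ((np.c_[n[:,0],-n[:,1],-np.ones(len(n))]*s)@T[:3,:3].T+T[:3,3]).reshape(h,w,3)
E
python3 - <<'E'
from h import *
s=sense(); print(s["time"],s["eef_pos"],s["orientation"],s["grip_width"])
ims=[]
for c in("scene","top"):
    p=read_camera(c); ims.append(p["frame"])
    print(c,np.round(p["world_from_camera"],3).tolist(),p["fov_y"])
    for l in["stock_bin","slot_a","slot_b","left_bracket_mid","left_bracket_hook","left_bracket_ear","right_spare_mid","right_mate_mid","pair_rest","left_lane"]:
        for r in pinpoint(p,l)[:4]:
            u,v=r["xy"][0]*560,r["xy"][1]*420
            print(l,round(r["p"],2),round(u),round(v),np.round(world(p,min(u,559),min(v,419)),3))
cv2.imwrite("pics/a.png",ims[0]);cv2.imwrite("pics/b.png",ims[1])
E
```

```text
0.0 [ 0.244965   -0.60153877  0.21040294] [-4.10754150e-04  8.29816187e-01 -5.58036210e-01 -7.17795126e-04] 0.08562377179616909
scene [[-0.849, 0.335, -0.408, 0.143], [-0.527, -0.505, 0.684, 0.684], [0.023, 0.795, 0.606, 0.754], [0.0, 0.0, 0.0, 1.0]] 46.92886715871644
slot_a 0.72 224 252 [0.652 0.092 0.043]
slot_a 0.64 258 231 [ 0.635 -0.014  0.037]
slot_b 0.72 224 252 [0.652 0.092 0.043]
slot_b 0.64 258 231 [ 0.635 -0.014  0.037]
left_bracket_mid 0.87 261 228 [ 0.633 -0.022  0.042]
left_bracket_mid 0.82 291 334 [0.431 0.173 0.005]
left_bracket_hook 0.76 323 356 [0.344 0.21  0.041]
left_bracket_hook 0.55 226 197 [ 0.739 -0.031  0.083]
left_bracket_ear 0.88 278 299 [0.5   0.113 0.006]
left_bracket_ear 0.63 275 249 [0.567 0.02  0.042]
right_spare_mid 0.89 221 252 [0.654 0.097 0.048]
right_mate_mid 0.81 340 180 [ 0.565 -0.292  0.049]
pair_rest 0.64 324 203 [ 0.559 -0.191  0.038]
left_lane 0.6 319 197 [ 0.571 -0.183  0.059]
top [[-0.016, 0.987, -0.162, 0.412], [-1.0, -0.017, -0.006, -0.078], [-0.009, 0.162, 0.987, 1.077], [0.0, 0.0, 0.0, 1.0]] 52.98956394493486
stock_bin 0.85 243 170 [0.697 0.013 0.039]
slot_a 0.93 259 197 [ 0.625 -0.028  0.045]
slot_a 0.82 212 188 [0.65  0.091 0.045]
slot_b 0.93 259 197 [ 0.625 -0.028  0.045]
slot_b 0.82 212 188 [0.65  0.091 0.045]
left_bracket_mid 0.96 182 276 [0.434 0.17  0.005]
left_bracket_mid 0.66 258 186 [ 0.653 -0.025  0.046]
left_bracket_hook 0.97 263 146 [ 0.759 -0.039  0.041]
left_bracket_hook 0.76 160 317 [ 0.334  0.223 -0.001]
left_bracket_ear 0.93 245 223 [0.561 0.008 0.044]
left_bracket_ear 0.86 207 246 [0.509 0.11  0.   ]
right_spare_mid 0.6 214 179 [0.673 0.084 0.046]
right_mate_mid 0.89 369 219 [ 0.564 -0.3    0.046]
pair_rest 0.66 349 211 [ 0.591 -0.257  0.011]
left_lane 0.75 242 170 [0.698 0.014 0.035]
left_lane 0.69 330 212 [ 0.591 -0.208  0.012]
left_lane 0.27 258 195 [ 0.631 -0.026  0.049]
```

View pics/a.png

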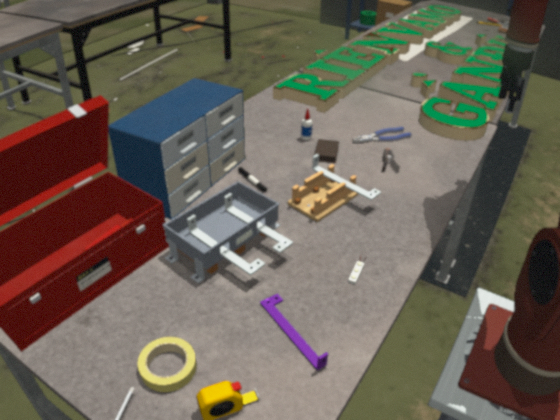

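View pics/b.png

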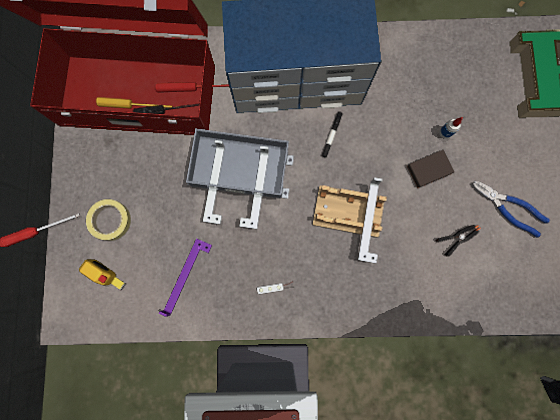

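Run:
```python
from h import *
p=read_camera("top"); q=read_camera("scene")
cv2.imwrite("pics/c.png",cv2.resize(np.hstack([p["frame"][120:270,180:400],q["frame"][150:300,150:390]]),None,fx=1.7,fy=1.7,interpolation=cv2.INTER_CUBIC))
for n,pp in(("top",p),("scene",q)):
    c=cloud(pp)
    for l in["left_bracket_mid","right_spare_mid","right_mate_mid"]:
        for r in trace(pp,l)[:4]:
            m=cv2.erode(r["region"].astype(np.uint8),np.ones((2,2)))>0
            X=c[m]; X=X[(X[:,2]>0.035)&(X[:,2]<0.06)]
            if len(X)<20: print(n,l,"few",r["rect"]);continue
            xy=X[:,:2].astype(np.float32)
            vx,vy,x0,y0=cv2.fitLine(xy,cv2.DIST_HUBER,0,.01,.01).ravel()
            if vx<0: vx,vy=-vx,-vy
            t=(xy-[x0,y0])@[vx,vy]; 
            e=np.array([x0,y0])+np.outer([t.min(),t.max()],[vx,vy])
            print(n,l,round(r["p"],2),"yaw",np.degrees(np.arctan2(vy,vx)).round(2),"ends",e.round(3).tolist(),"z",np.median(X[:,2]).round(4),len(X),np.percentile(t,[2,98]).round(3))
    for l in["stock_bin","pair_rest"]:
        for r in trace(pp,l)[:2]:
            m=r["region"];X=c[m]
            lo=.068 if l=="stock_bin" else .05
            X=X[(X[:,2]>lo)&(X[:,2]<lo+.025)]
            if len(X)>10: print(n,l,round(r["p"],2),cv2.minAreaRect(X[:,:2].astype(np.float32)),np.median(X[:,2]),len(X))
            X=c[m]; X=X[(X[:,2]>.006)&(X[:,2]<.02)]
            if len(X)>10: print("  base",cv2.minAreaRect(X[:,:2].astype(np.float32)),len(X))
```

```text
top left_bracket_mid 0.71 yaw -11.01 ends [[0.5479999780654907, -0.00800000037997961], [0.7400000095367432, -0.04600000008940697]] z 0.0451 565 [-0.095  0.097]
top left_bracket_mid 0.67 yaw 62.85 ends [[0.34200000762939453, 0.19699999690055847], [0.3499999940395355, 0.21199999749660492]] z 0.0411 21 [-0.008  0.009]
top right_spare_mid 0.7 yaw -7.58 ends [[0.5649999976158142, 0.09799999743700027], [0.7590000033378601, 0.07199999690055847]] z 0.0451 501 [-0.143  0.05 ]
top right_mate_mid 0.87 yaw -11.53 ends [[0.4650000035762787, -0.27799999713897705], [0.6539999842643738, -0.3160000145435333]] z 0.047 585 [-0.051  0.137]
top stock_bin 0.98 ((0.7081095576286316, 0.02337685227394104), (0.23448508977890015, 0.14091266691684723), 81.11703491210938) 0.0814383151122714 827
top pair_rest 0.55 ((0.5919137597084045, -0.2538881003856659), (0.1591852307319641, 0.08587226271629333), 78.06022644042969) 0.05644727608510913 380
  base ((0.5921294093132019, -0.25417348742485046), (0.17000266909599304, 0.10543560236692429), 78.22105407714844) 1530
scene left_bracket_mid 0.84 yaw -10.7 ends [[0.5460000
[... 529 characters left out ...]
), 81.14826202392578) 0.0770125352644313 1402
  base ((0.6724256873130798, 0.055270567536354065), (0.2630158066749573, 0.1267135888338089), 49.91621780395508) 180
scene pair_rest 0.95 ((0.5901946425437927, -0.2513446807861328), (0.15972045063972473, 0.08770071715116501), 78.98585510253906) 0.05538239664299921 280
  base ((0.5890572667121887, -0.24851953983306885), (0.1662285327911377, 0.10507334768772125), 77.50113677978516) 911
scene pair_rest 0.57 ((0.7057082653045654, 0.023974992334842682), (0.2350209653377533, 0.14094579219818115), 81.37210083007812) 0.0636055467634053 1686
  base ((0.6668196320533752, 0.05248286575078964), (0.263822466135025, 0.10452956706285477), 56.15550994873047) 169
```

View pics/c.png

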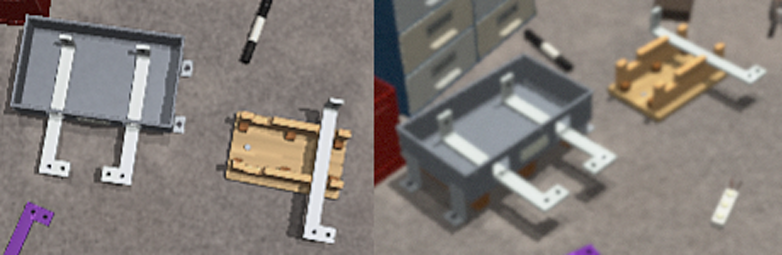

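Two unpainted brackets stick out of the bin. In the top view, the one at (250,185) has its ear at (245,223), pointing left, and the one at (213,180) has its ear pointing right. So the slot_b bracket is the left-hand one. The purple bar at (182,276) is the decoy. Next I'll plan the unhooking path in 2D.

```bash
cat > plan.py <<'E'
import numpy as np, heapq
# bracket outline samples in bar frame (mm): x along, z up from bar mid
def arc(cx,cz,r,a0,a1,n=8):
    t=np.radians(np.linspace(a0,a1,n)); return np.c_[cx+r*np.cos(t),cz+r*np.sin(t)]
def seg(a,b,s=1.5):
    n=int(np.hypot(*(np.array(b)-a))/s)+2; return np.linspace(a,b,n)
P=np.vstack([seg((-78,-3),(90,-3)),arc(90,7,10,-90,0),seg((100,7),(100,39)),seg((100,39),(94,39)),seg((94,39),(94,7)),arc(90,7,4,0,-90),seg((90,3),(-78,3))])
def clr(x,z,th):  # bar mid relative to slot sill (mm), ear up th deg -> clearance
    c,s=np.cos(np.radians(th)),np.sin(np.radians(th))
    X=x+c*P[:,0]+s*P[:,1]; Z=z-s*P[:,0]+c*P[:,1]
    # block: X>0, Z<0 ; band: 0<X<3, 28<Z<42
    def d(lox,hix,loz,hiz):
        dx=np.maximum(lox-X,X-hix);dz=np.maximum(loz-Z,Z-hiz)
        return np.hypot(np.maximum(dx,0),np.maximum(dz,0))+np.minimum(np.maximum(dx,dz),0)
    return min(d(0,134,-60,0).min(),d(0,3,28,42).min())
if __name__=="__main__":
    st=(-15-0,0,0)
    S=(2,1.5,3); start=(7,4,0) # x=14,z=6
    from functools import lru_cache
    cl=lru_cache(None)(lambda a,b,c:clr(a*S[0],b*S[1],c*S[2]))
    D={start:0};pr={};h=[(0,start)];goal=None
    while h:
        d,k=heapq.heappop(h)
        if d>D[k]:continue
        if k[0]*S[0]<-110 and cl(*k)>10: goal=k;break
        for i in(-1,0,1):
            for j in(-1,0,1):
                for l in(-1,0,1):
                    n=(k[0]+i,k[1]+j,k[2]+l)
                    if n==k or not(0<=n[2]<=18): continue
                    c=cl(*n)
                    if c<1: continue
                    e=d+(abs(i)+abs(j)+abs(l))**.5*(1+30*max(0,(7-c)/6)**2+ (60 if c<3 else 0))
                    if e<D.get(n,1e9): D[n]=e;pr[n]=k;heapq.heappush(h,(e,n))
    path=[goal]
    while path[-1]!=start:path.append(pr[path[-1]])
    for k in path[::-1]: print(k[0]*S[0],k[1]*S[1],k[2]*S[2],round(cl(*k),1),end=" | ")
E
cat >> h.py <<'E'
def tool(g,psi,a):
    "grasp point g (m), bar yaw psi deg, fingers leaning forward a deg"
    psi,a=np.radians([psi,a]); u=np.array([np.cos(psi),np.sin(psi),0])
    z=np.sin(a)*u+[0,0,-np.cos(a)]; x=np.array([np.sin(psi),-np.cos(psi),0]); y=np.cross(z,x)
    return np.c_[x,y,z],np.array(g)+.019*z
def delta(Rt,pt,s=None,base=None):
    if base is None:
        s=s or sense(); q=np.array(s["orientation"]); base=(R.from_quat(q[[1,2,3,0]]).as_matrix(),np.array(s["eef_pos"]))
    sh=base[0].T@(pt-base[1]); rv=np.degrees(R.from_matrix(base[0].T@Rt).as_rotvec())
    return " ".join(f"{v:.4f}" for v in sh)+"  "+" ".join(f"{v:.1f}" for v in rv)
PB,PR=-8.9,-11.8
SB=np.array([.632,-.022,.040])
def barpose(x,z,b,psi=PB,o=SB,grip=-.047,a0=25):
    "bar mid at x,z (m) relative to slot sill, ear up b deg -> tool pose"
    u=np.array([np.cos(np.radians(psi)),np.sin(np.radians(psi)),0]); bb=np.radians(b)
    g=o+u*(x+grip*np.cos(bb))+[0,0,z-grip*np.sin(bb)]
    return tool(g,psi,a0-b)
E
python3 plan.py
python3 - <<'E'
from h import *
print(); Rt,pt=barpose(.015,.003+.09,0); print(pt,delta(Rt,pt))
E
```

```text
14 6.0 0 3.0 | 14 7.5 0 4.5 | 12 9.0 0 6.0 | 10 10.5 0 7.5 | 8 10.5 0 7.5 | 6 10.5 0 7.5 | 4 10.5 0 7.5 | 2 10.5 0 7.5 | 0 10.5 0 7.5 | -2 10.5 0 7.5 | -4 10.5 0 7.5 | -6 10.5 0 7.5 | -8 10.5 0 7.5 | -10 10.5 0 7.5 | -12 10.5 0 7.5 | -14 10.5 0 7.5 | -16 10.5 0 7.5 | -18 10.5 0 7.5 | -20 10.5 0 7.5 | -22 10.5 0 7.5 | -24 10.5 0 7.5 | -26 10.5 0 7.5 | -28 10.5 0 7.5 | -30 10.5 0 7.5 | -32 10.5 0 7.5 | -34 10.5 0 7.5 | -36 12.0 0 9.0 | -38 13.5 0 10.5 | -40 15.0 0 10.0 | -42 16.5 0 8.5 | -44 18.0 0 7.0 | -46 19.5 3 7.9 | -48 21.0 6 8.6 | -50 22.5 6 7.7 | -52 24.0 9 6.9 | -54 25.5 9 7.9 | -56 27.0 9 6.8 | -58 28.5 12 6.6 | -60 30.0 12 7.5 | -62 31.5 12 6.5 | -64 33.0 15 6.5 | -66 34.5 15 7.8 | -68 36.0 15 6.9 | -70 37.5 18 6.4 | -72 39.0 18 7.9 | -74 40.5 18 8.0 | -76 42.0 18 7.2 | -78 43.5 21 7.8 | -78 45.0 21 9.1 | -78 46.5 21 7.7 | -78 48.0 24 7.8 | -78 49.5 24 9.1 | -78 51.0 24 7.7 | -78 52.5 27 7.9 | -78 54.0 27 9.2 | -78 55.5 27 7.9 | -78 57.0 30 8.1 | -78 58.5 30 8.6 | -78 60.0 30 7.9 | -78 61.5 33 7.8 | -78 63.0 33 7.0 | -78 64.5 36 7.0 | -80 66.0 39 5.6 | -82 66.0 42 5.2 | -84 66.0 45 5.6 | -86 66.0 48 6.4 | -88 64.5 48 6.9 | -90 64.5 48 7.3 | -92 64.5 48 7.3 | -94 64.5 48 7.6 | -96 64.5 48 8.3 | -98 64.5 48 9.5 | -100 64.5 48 10.9 | -102 64.5 48 12.4 | -104 64.5 48 13.9 | -106 64.5 48 15.4 | -108 64.5 48 16.8 | -110 64.5 48 18.3 | -112 64.5 48 19.9 | 
[ 0.60831835 -0.01829155  0.11578015] -0.4035 -0.5565 0.0956  24.4 6.8 30.6
```

```bash
sed -i 's/a0=25/a0=30/' h.py
python3 - <<'E'
from h import *
Rt,pt=barpose(.015,.003+.09,0); print(pt,delta(Rt,pt))
E
```

```text
[ 0.6097709  -0.01851902  0.11654552] -0.4028 -0.5577 0.0948  29.3 8.1 30.3
```

>>> {"op": "drive_tool", "data": {"motion": "-0.2 -0.28 0.02 15 4 15; -0.2 -0.28 0.02 15 4 15; -0.2 -0.28 0.02 15 4 15; -0.2 -0.28 0.02 15 4 15; -0.403 -0.558 0.095 29.3 8.1 30.3; -0.403 -0.558 0.095 29.3 8.1 30.3; -0.403 -0.558 0.095 29.3 8.1 30.3; -0.403 -0.558 0.095 29.3 8.1 30.3", "gripper": 0.6}}

```text
time: 2.7
eef_pos: [0.5086, -0.1805, 0.1519]
orientation: [0.169, -0.628, 0.734, -0.198]
force: [1.0, -1.8, -0.0]
grip_width: 0.0514
```

Run:
```python
from h import *
s=sense();print(s["time"],s["eef_pos"],s["joint_positions"])
Rt,pt=barpose(.015,.003+.09,0); print(pt,delta(Rt,pt))
```

```text
2.7 [ 0.50860768 -0.18051553  0.15185446] [ 0.83187836 -0.17943654 -0.4639223   2.24165986 -0.33763331  0.56566233
 -1.13210449]
[ 0.6097709  -0.01851902  0.11654552] -0.1757 -0.0471 0.0681  -0.1 -0.0 0.0
```

>>> {"op": "drive_tool", "data": {"motion": "-0.176 -0.047 0.068 0 0 0; -0.176 -0.047 0.068 0 0 0; -0.176 -0.047 0.068 0 0 0; -0.176 -0.047 0.068 0 0 0; -0.176 -0.047 0.068 0 0 0; -0.176 -0.047 0.068 0 0 0"}}

```text
time: 3.45
eef_pos: [0.6087, -0.0202, 0.1162]
orientation: [0.168, -0.628, 0.734, -0.196]
force: [-0.4, -0.5, 0.3]
grip_width: 0.051
```

Run:
```python
from h import *
s=sense();print(s["time"],s["eef_pos"],s["joint_positions"])
Rt,pt=barpose(.015,.003+.09,0); print(pt,delta(Rt,pt))
Rt,pt=barpose(.015,.003,0); print(pt,delta(Rt,pt))
p=read_camera("top"); q=read_camera("scene")
cv2.imwrite("pics/d.png",cv2.resize(np.hstack([p["frame"][120:270,180:340],q["frame"][150:300,150:310]]),None,fx=2.4,fy=2.4,interpolation=cv2.INTER_CUBIC))
```

```text
3.45 [ 0.60869907 -0.02024126  0.11620877] [ 0.7683813   0.06495589 -0.90139665  2.13130375  0.40095501  0.49399763
 -2.15296075]
[ 0.6097709  -0.01851902  0.11654552] -0.0019 -0.0009 0.0001  0.0 0.0 0.0
[ 0.6097709  -0.01851902  0.02654552] -0.0019 0.0441 0.0781  0.0 0.0 0.0
```

View pics/d.png

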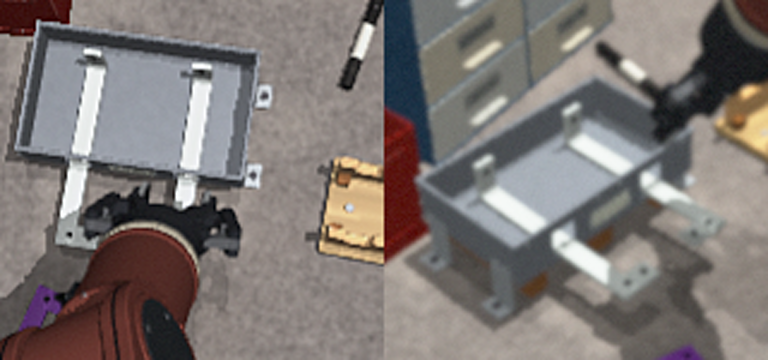

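Run:
```python
from h import *
p=read_camera("top"); c=cloud(p)
u=np.array([np.cos(np.radians(PB)),np.sin(np.radians(PB))]); n=np.array([-u[1],u[0]])
X=c[...,:2]-SB[:2]; t=X@u; w=X@n
g=p["frame"].astype(int); 
for lo in range(-20,90,10):
    m=(t>lo/1e3)&(t<lo/1e3+.01)&(abs(w)<.03)&(c[...,2]>.036)&(c[...,2]<.06)&(g.min(-1)>175)
    if m.sum()>5: print(lo,m.sum(),(np.percentile(w[m],[2,50,98])*1e3).round(1),np.median(c[...,2][m]).round(4))
r=trace(p,"stock_bin")[0]["region"]; Y=c[r]; Y=Y[(Y[:,2]>.072)&(Y[:,2]<.09)]
print(cv2.minAreaRect(Y[:,:2].astype(np.float32)))
a=(Y[:,:2]-SB[:2])@u; b=(Y[:,:2]-SB[:2])@n; print(np.percentile(a,[1,99]),np.percentile(b,[1,99]))
```

```text
-20 31 [-10.9  -2.6   7.2] 0.0452
-10 28 [-10.3  -2.    6.2] 0.0446
10 28 [-11.3  -2.4   6.7] 0.0447
20 29 [-11.1  -2.    6.4] 0.0456
30 30 [-12.2  -3.1   6.8] 0.045
40 30 [-11.5  -2.5   6.2] 0.0455
50 29 [-11.   -2.9   5.8] 0.0458
60 31 [-12.6  -3.5   6.3] 0.0447
70 27 [-10.4  -2.    6.2] 0.0452
80 29 [-11.8  -3.8   6.2] 0.0463
((0.7081368565559387, 0.023191601037979126), (0.23450495302677155, 0.14140693843364716), 80.87142181396484)
[-0.00174089  0.1380607 ] [-0.06034021  0.17258162]
```

```bash
sed -i 's/SB=np.array.*/SB=np.array([.6317,-.024,.040])/' h.py
python3 - <<'E'
from h import *
Rt,pt=barpose(.015,.003,0); print(pt,delta(Rt,pt))
E
```

```text
[ 0.6094709  -0.02051902  0.02654552] -0.0006 0.0447 0.0783  -0.0 -0.0 -0.0
```

>>> {"op": "drive_tool", "data": {"motion": "0 0.022 0.039 0 0 0; 0 0.045 0.078 0 0 0; 0 0.045 0.078 0 0 0; 0 0.045 0.078 0 0 0"}}

```text
time: 4.15
eef_pos: [0.61, -0.0194, 0.0281]
orientation: [0.169, -0.628, 0.734, -0.197]
force: [1.5, -0.2, 0.4]
grip_width: 0.0511
```

>>> {"op": "drive_tool", "data": {"motion": "0 0 0 0 0 0; 0 0 0 0 0 0; 0 0 0 0 0 0; 0 0 0 0 0 0; 0 0 0 0 0 0", "gripper": 0}}

```text
time: 4.78
eef_pos: [0.6095, -0.0199, 0.0267]
orientation: [0.169, -0.628, 0.734, -0.197]
force: [1.5, -1.1, 2.0]
grip_width: 0.016
```

Run:
```python
from h import *
s=sense();print(s["time"],s["eef_pos"],s["joint_positions"],s["force"],s["grip_width"])
for v in [(.015,.003,0),(.013,.0085,0),(-.035,.0105,0),(-.044,.018,0)]:
    Rt,pt=barpose(*v); print(v,delta(Rt,pt))
```

```text
4.775 [ 0.60954386 -0.01985006  0.02671028] [ 0.56140133  0.23157071 -0.7306718   2.20595533  0.89147318  0.37297893
 -2.62131734] [ 1.48287763 -1.09379103  1.97859586] 0.015968284416722406
(0.015, 0.003, 0) 0.0007 0.0001 0.0002  -0.1 0.0 0.0
(0.013, 0.0085, 0) 0.0007 -0.0010 -0.0056  -0.1 0.0 0.0
(-0.035, 0.0105, 0) 0.0006 0.0396 -0.0314  -0.1 0.0 0.0
(-0.044, 0.018, 0) 0.0006 0.0436 -0.0424  -0.1 0.0 0.0
```

Run:
```python
from h import *
q=read_camera("scene"); s=sense(); print(s["grip_width"],s["joint_positions"][6])
cv2.imwrite("pics/e.png",cv2.resize(q["frame"][170:300,190:350],None,fx=4,fy=4,interpolation=cv2.INTER_CUBIC))
c=cloud(q);u=np.array([np.cos(np.radians(PB)),np.sin(np.radians(PB))]); n=np.array([-u[1],u[0]])
X=c[...,:2]-SB[:2]; t=X@u; w=X@n
m=(t>-.1)&(t<-.01)&(abs(w)<.03)&(c[...,2]>.03)&(c[...,2]<.06)&(q["frame"].min(-1)>150)
for lo in range(-100,-10,10):
    k=m&(t>lo/1e3)&(t<lo/1e3+.01)
    if k.sum()>3: print(lo,k.sum(),(np.percentile(w[k],[2,50,98])*1e3).round(1),np.median(c[...,2][k]).round(4))
```

```text
0.01601563334049503 -2.621386009756934
-80 5 [-9.3 -5.6  6.8] 0.0412
-70 25 [-8.6  1.6 10.3] 0.0415
-60 21 [-7.6 -0.9  7.4] 0.0418
-50 7 [-4.2  0.7  6.2] 0.0418
-20 15 [ 1.7  6.8 12.5] 0.0437
```

View pics/e.png

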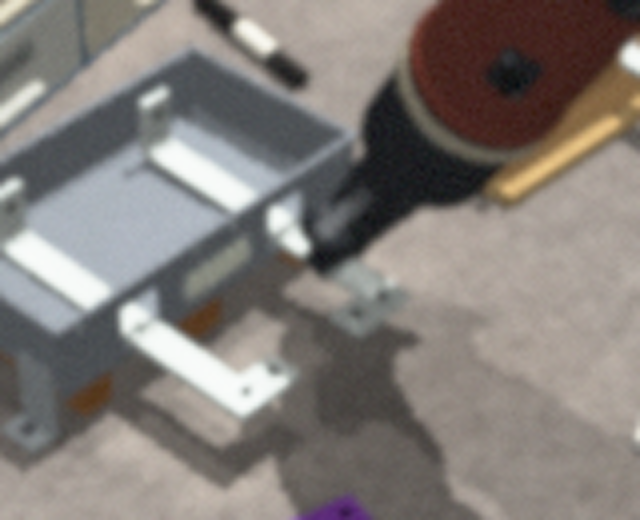

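Gripped, but joint 7 is at −2.62 and its limit is −2.65. I'll let go, rise and flip the grasp by half a turn.

>>> {"op": "drive_tool", "data": {"motion": "0 0 0 0 0 0; 0 0 0 0 0 0; 0 -0.025 -0.044 0 0 0; 0 -0.05 -0.087 0 0 0; 0 -0.05 -0.087 0 0 -11; 0 -0.05 -0.087 0 0 -22", "gripper": 0.6}}

```text
time: 5.58
eef_pos: [0.609, -0.02, 0.1273]
orientation: [-0.128, 0.756, -0.602, 0.226]
force: [0.2, -0.3, -0.6]
grip_width: 0.051
```

Run:
```python
from h import *
s=sense();print(s["time"],s["eef_pos"],s["joint_positions"],s["grip_width"])
```

```text
5.575 [ 0.60901303 -0.02002734  0.12734083] [ 0.84551119  0.05011924 -0.97292207  2.11874429  0.36581886  0.5124173
 -1.73697167] 0.05095075185995029
```

>>> {"op": "drive_tool", "data": {"motion": "0 0 0 0 0 -11; 0 0 0 0 0 -21; 0 0 0 0 0 -32; 0 0 0 0 0 -43; 0 0 0 0 0 -53; 0 0 0 0 0 -64; 0 0 0 0 0 -75; 0 0 0 0 0 -85"}}

```text
time: 6.58
eef_pos: [0.6086, -0.0194, 0.1264]
orientation: [0.057, 0.964, 0.067, 0.252]
force: [0.2, 1.0, -0.2]
grip_width: 0.0512
```

```bash
sed -i 's/return np.c_\[x,y,z\]/return np.c_[-x,-y,z]/' h.py
python3 - <<'E'
from h import *
s=sense();print(s["time"],s["eef_pos"],s["joint_positions"])
Rt,pt=barpose(.015,.093,0); print(delta(Rt,pt))
E
```

```text
6.575 [ 0.60861031 -0.01942322  0.12637879] [ 0.96229512  0.06709488 -1.09386044  2.11623557  0.39714572  0.51774236
 -0.27479747]
-0.0041 -0.0003 0.0090  -0.0 -0.0 -73.1
```

>>> {"op": "drive_tool", "data": {"motion": "0 0 0 0 0 -11; 0 0 0 0 0 -21; 0 0 0 0 0 -32; 0 0 0 0 0 -43; 0 0 0 0 0 -53; 0 0 0 0 0 -64; 0 0 0 0 0 -73; -0.002 0 0.005 0 0 -73.1"}}

```text
time: 7.58
eef_pos: [0.6097, -0.0204, 0.1214]
orientation: [0.196, 0.736, 0.625, 0.169]
force: [-0.6, -0.3, 0.7]
grip_width: 0.0511
```

Run:
```python
from h import *
s=sense();print(s["time"],s["eef_pos"],s["joint_positions"])
Rt,pt=barpose(.015,.003,0); print(delta(Rt,pt))
```

```text
7.575 [ 0.60971482 -0.02042633  0.12135342] [ 1.07055013  0.10883079 -1.21525597  2.1172845   0.48724718  0.52320849
  0.92354732]
-0.0005 -0.0477 0.0820  0.0 -0.0 -0.4
```

>>> {"op": "drive_tool", "data": {"motion": "0 -0.024 0.041 0 0 0; 0 -0.048 0.082 0 0 0; 0 -0.048 0.082 0 0 0; 0 -0.048 0.082 0 0 0"}}

```text
time: 8.07
eef_pos: [0.6099, -0.0188, 0.0278]
orientation: [0.196, 0.736, 0.625, 0.17]
force: [0.4, 0.1, 1.3]
grip_width: 0.051
```

>>> {"op": "drive_tool", "data": {"motion": "0 0 0 0 0 0; 0 0 0 0 0 0; 0 0 0 0 0 0; 0 0 0 0 0 0; 0 0 0 0 0 0", "gripper": 0}}

```text
time: 8.7
eef_pos: [0.6095, -0.0202, 0.0267]
orientation: [0.196, 0.736, 0.625, 0.169]
force: [1.3, -0.4, 1.1]
grip_width: 0.016
```

Run:
```python
from h import *
s=sense();print(s["time"],s["eef_pos"],s["joint_positions"],s["force"],s["grip_width"])
for v in [(.015,.003,0),(.013,.0085,0),(-.01,.0105,0),(-.035,.0105,0),(-.044,.018,0)]:
    Rt,pt=barpose(*v); print(v,delta(Rt,pt))
```

```text
8.7 [ 0.60952669 -0.02017072  0.02672045] [ 0.75271169  0.28622994 -0.94112775  2.19898446  1.00993298  0.42897764
  0.43215696] [ 1.33494697 -0.4084621   1.10840153] 0.016025515071539913
(0.015, 0.003, 0) -0.0004 -0.0001 0.0002  0.1 -0.0 -0.4
(0.013, 0.0085, 0) -0.0003 0.0009 -0.0056  0.1 -0.0 -0.4
(-0.01, 0.0105, 0) -0.0005 -0.0180 -0.0189  0.1 -0.0 -0.4
(-0.035, 0.0105, 0) -0.0006 -0.0396 -0.0314  0.1 -0.0 -0.4
(-0.044, 0.018, 0) -0.0006 -0.0436 -0.0424  0.1 -0.0 -0.4
```

>>> {"op": "drive_tool", "data": {"motion": "0 0.001 -0.006 0 0 0; 0 0.001 -0.006 0 0 0; 0 -0.008 -0.012 0 0 0; 0 -0.018 -0.019 0 0 0; 0 -0.029 -0.025 0 0 0; 0 -0.04 -0.031 0 0 0; 0 -0.04 -0.031 0 0 0"}}

```text
time: 9.57
eef_pos: [0.5586, -0.0122, 0.0331]
orientation: [0.196, 0.736, 0.626, 0.169]
force: [-0.1, 0.1, -0.9]
grip_width: 0.0158
```

Run:
```python
from h import *
s=sense();print(s["time"],s["eef_pos"],s["joint_positions"],s["force"],s["grip_width"])
for v in [(-.044,.018,0),(-.05,.0225,6),(-.06,.030,12),(-.068,.036,16),(-.076,.042,18.5),(-.078,.048,22.5),(-.078,.054,27)]:
    Rt,pt=barpose(*v); print(v,delta(Rt,pt))
p=read_camera("top");c=cloud(p);T=c[...,2]
u=np.array([np.cos(np.radians(PB)),np.sin(np.radians(PB))]); n=np.array([-u[1],u[0]])
X=c[...,:2]-SB[:2]; t=X@u; w=X@n
for lo in range(0,70,10):
    m=(t>lo/1e3)&(t<lo/1e3+.01)&(abs(w)<.03)&(T>.04)&(T<.1)&(p["frame"].min(-1)>175)
    if m.sum()>5: print(lo,m.sum(),(np.percentile(w[m],[2,50,98])*1e3).round(1),np.median(T[m]).round(4))
cv2.imwrite("pics/f.png",cv2.resize(np.hstack([p["frame"][120:270,180:340],read_camera("scene")["frame"][150:300,170:330]]),None,fx=2.4,fy=2.4,interpolation=cv2.INTER_CUBIC))
```

```text
9.575 [ 0.55864262 -0.01215278  0.03307926] [ 0.84572542  0.15296337 -1.0311136   2.30093344  0.86560107  0.37207396
  0.50629151] [-0.07230264  0.12098363 -0.94958316] 0.015848564137812323
(-0.044, 0.018, 0) -0.0004 -0.0022 -0.0111  0.0 0.0 -0.3
(-0.05, 0.0225, 6) -0.0004 -0.0045 -0.0222  6.0 0.0 -0.3
(-0.06, 0.03, 12) -0.0005 -0.0083 -0.0378  12.0 -0.0 -0.3
(-0.068, 0.036, 16) -0.0005 -0.0112 -0.0497  16.0 -0.0 -0.3
(-0.076, 0.042, 18.5) -0.0005 -0.0144 -0.0605  18.5 -0.0 -0.3
(-0.078, 0.048, 22.5) -0.0005 -0.0118 -0.0693  22.5 -0.0 -0.3
(-0.078, 0.054, 27) -0.0005 -0.0072 -0.0772  27.0 -0.1 -0.3
10 27 [-8.   0.4  8.5] 0.0468
20 29 [-8.4  1.7  9.6] 0.0462
30 30 [-8.9 -0.6  9. ] 0.0456
40 30 [-9.1  0.1  9. ] 0.0451
50 22 [-8.9 -0.4  8.4] 0.0459
60 8 [-8.7 -0.5  7.9] 0.0795
```

View pics/f.png

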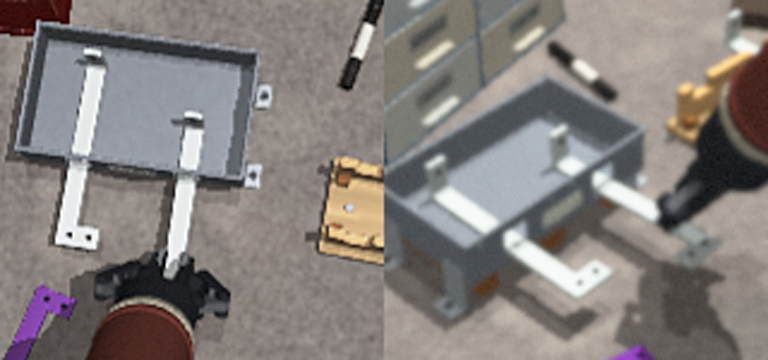

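```bash
cat >> h.py <<'E'
def barfit(psi=PB,o=SB,lo=-.1,hi=.075,cams=("top","scene"),zr=(.035,.25),wm=.025):
    u=np.array([np.cos(np.radians(psi)),np.sin(np.radians(psi))]); n=np.array([-u[1],u[0]])
    for cam in cams:
        p=read_camera(cam); c=cloud(p); X=c[...,:2]-o[:2]; t=X@u; w=X@n; T=c[...,2]
        f=p["frame"].astype(int)
        m=(t>lo)&(t<hi)&(abs(w)<wm)&(T>zr[0])&(T<zr[1])&(f.min(-1)>130)&(np.ptp(f,axis=-1)<40)
        print(cam,m.sum())
        for a in np.arange(lo,hi,.01):
            k=m&(t>=a)&(t<a+.01)
            if k.sum()>4: print("  t",round(a*1e3+5),k.sum(),"w",(np.percentile(w[k],[3,50,97])*1e3).round(1),"z",(np.percentile(T[k],[10,50,90])*1e3).round(1))
E
python3 -c "
from h import *
barfit()"
```

```text
top 742
  t -95 19 w [-3.   3.6  9.9] z [46.9 50.5 52.9]
  t -85 24 w [-6.7  2.9 12.1] z [48.3 50.7 65.2]
  t -75 27 w [-8.1  0.6  8.4] z [46.5 49.  52.1]
  t -65 31 w [-9.   0.6  9. ] z [46.5 49.  51.1]
  t -55 33 w [-9.   0.8 10.2] z [45.7 47.6 50.6]
  t -45 33 w [-8.3 -0.1  9.4] z [45.5 47.7 50.5]
  t -35 32 w [-8.9  0.7  9.1] z [44.3 47.6 49.5]
  t -25 31 w [-8.4 -0.3 10. ] z [45.1 47.2 49.6]
  t -15 30 w [-9.1 -0.1  9. ] z [44.7 46.7 49.6]
  t -5 36 w [-9.3  1.5 10.2] z [45.2 47.1 49.9]
  t 5 30 w [-20.5   2.7  22. ] z [46.8 80.3 84.3]
  t 15 61 w [-23.8  -1.5  23.7] z [37.6 40.6 47.9]
  t 25 73 w [-22.9   0.2  23.2] z [37.6 41.4 47.4]
  t 35 75 w [-23.8  -2.   23.8] z [37.3 41.5 47.2]
  t 45 70 w [-22.9  -2.9  23.3] z [37.7 42.3 47.7]
  t 55 69 w [-23.2  -0.7  24.5] z [37.4 40.7 48.8]
  t 65 44 w [-24.   -9.3  22.8] z [36.7 40.2 81.5]
  t 75 24 w [-23.8 -11.1  24.7] z [36.9 39.9 42.8]
scene 490
  t -95 11 w [-6.5  3.  15.8] z [44.6 48.8 50.5]
  t -65 24 w [-0.3  7.9 12.9] z [45.8 48.2 49.5]
  t -55 26 w [-6.4  3.6 12.1] z [45.9 47.7 48.9]
  t -45 30 w [-6.5  4.8 11.9] z [45.6 47.7 48.4]
  t -35 29 w [-8.6  4.5 11.8] z [44.9 46.8 48.2]
  t -25 29 w [-9.1  2.4 12.5] z [45.1 46.2 47.7]
  t -15 26 w [-7.7  2.5 12. ] z [44.9 46.6 48.3]
  t -5 45 w [-6.7  6.8 20.1] z [44.8 47.  77.6]
  t 5 30 w [-17.1   0.7  15.7] z [41.5 46.2 68. ]
  t 15 16 w [-22.7 -16.   -0.4] z [37.4 39.  45.4]
  t 35 18 w [-14.6   3.9  14.2] z [42.1 44.3 45.7]
  t 45 56 w [-23.7   4.9  21.4] z [36.5 39.7 45.4]
  t 55 91 w [-22.9   2.   21. ] z [37.5 45.9 79. ]
  t 65 34 w [-22.3  11.5  24. ] z [36.4 39.1 80.1]
  t 75 17 w [-12.   11.   23.4] z [36.7 38.  39.6]
```

```bash
cat >> h.py <<'E'
SLIP,DB=.003,2.2
def bp2(x,z,b,psi=PB,o=SB,grip=-.047,a0=30):
    u=np.array([np.cos(np.radians(psi)),np.sin(np.radians(psi)),0]); bb=np.radians(b)
    g=o+u*(x+grip*np.cos(bb))+[0,0,z-grip*np.sin(bb)]
    Rt,_=tool(g,psi,a0-b+DB)
    return Rt,g+(.019-SLIP)*Rt[:,2]
E
python3 - <<'E'
from h import *
from plan import clr
W=[(-.035,.0047,2.2),(-.037,.0135,2.2),(-.044,.018,2.2),(-.050,.0225,6),(-.060,.030,12),(-.068,.036,16),(-.076,.042,18.5),(-.078,.048,22.5),(-.078,.054,27)]
for i,v in enumerate(W):
    print(v,delta(*bp2(*v)), round(clr(v[0]*1e3,v[1]*1e3,v[2]),1), [round(clr(*((np.array(W[i-1])*(1-k)+np.array(v)*k)*[1e3,1e3,1])),1) for k in(.25,.5,.75)] if i else "")
E
```

```text
(-0.035, 0.0047, 2.2) -0.0008 -0.0016 -0.0000  0.1 -0.1 -0.4 -1.8 
(-0.037, 0.0135, 2.2) -0.0008 0.0011 -0.0087  0.1 -0.1 -0.4 7.0 [np.float64(0.4), np.float64(2.6), np.float64(4.8)]
(-0.044, 0.018, 2.2) -0.0008 -0.0027 -0.0161  0.1 -0.1 -0.4 8.7 [np.float64(8.2), np.float64(9.3), np.float64(9.8)]
(-0.05, 0.0225, 6) -0.0008 -0.0050 -0.0256  3.9 -0.1 -0.4 7.7 [np.float64(8.4), np.float64(8.1), np.float64(7.9)]
(-0.06, 0.03, 12) -0.0008 -0.0085 -0.0411  9.9 -0.1 -0.4 7.5 [np.float64(7.5), np.float64(7.3), np.float64(7.4)]
(-0.068, 0.036, 16) -0.0008 -0.0112 -0.0529  13.9 -0.1 -0.4 7.9 [np.float64(7.6), np.float64(7.6), np.float64(7.8)]
(-0.076, 0.042, 18.5) -0.0009 -0.0143 -0.0636  16.4 -0.1 -0.4 7.8 [np.float64(7.9), np.float64(7.8), np.float64(7.8)]
(-0.078, 0.048, 22.5) -0.0008 -0.0115 -0.0723  20.4 -0.1 -0.4 8.4 [np.float64(8.0), np.float64(8.0), np.float64(8.2)]
(-0.078, 0.054, 27) -0.0008 -0.0067 -0.0801  24.9 -0.1 -0.4 9.2 [np.float64(8.6), np.float64(8.8), np.float64(9.0)]
```

>>> {"op": "drive_tool", "data": {"motion": "-0.001 0.001 -0.009 0 0 0; -0.001 0.001 -0.009 0 0 0; -0.001 -0.003 -0.016 0 0 0; -0.001 -0.005 -0.026 4 0 0; -0.001 -0.007 -0.033 7 0 0; -0.001 -0.0085 -0.041 10 0 0; -0.001 -0.0085 -0.041 10 0 0"}}

```text
time: 10.65
eef_pos: [0.5333, -0.0088, 0.0651]
orientation: [0.132, 0.751, 0.637, 0.115]
force: [-0.4, -0.4, -1.3]
grip_width: 0.0156
```

Run:
```python
from h import *
s=sense();print(s["joint_positions"].round(3) if hasattr(s["joint_positions"],"round") else s["joint_positions"])
barfit(lo=-.13,hi=.0,cams=("top",));barfit(lo=.0,hi=.07,cams=("top",),wm=.007)
for v in [(-.06,.030,12),(-.068,.036,16),(-.076,.042,18.5),(-.078,.048,22.5),(-.078,.054,27)]:
    print(v,delta(*bp2(*v)))
```

```text
[ 1.047  0.118 -1.2    2.18   0.366  0.607  1.008]
top 321
  t -95 33 w [-9.6 -0.2  7.5] z [77.1 78.4 81. ]
  t -85 33 w [-8.7 -0.5  8.9] z [72.9 74.6 77.8]
  t -75 32 w [-9.6 -1.4  8.5] z [71.6 72.9 75.1]
  t -65 31 w [-9.6 -0.4  7.7] z [67.6 70.6 71.9]
  t -55 33 w [-9.  -0.5  9.1] z [65.1 67.1 69.2]
  t -45 31 w [-9.4 -1.   8.5] z [62.2 64.5 67.3]
  t -35 32 w [-9.8 -0.3  8.2] z [59.5 62.  63.7]
  t -25 31 w [-9.  -0.8  8.9] z [56.4 59.8 61.7]
  t -15 31 w [-9.8 -0.1  8.9] z [54.1 56.1 58.8]
  t -5 30 w [-9.8 -0.4  8.6] z [50.3 52.4 56.3]
top 98
  t 5 7 w [-6.3 -1.8  6. ] z [48.7 52.5 82.1]
  t 15 20 w [-6.7  0.4  5.9] z [45.3 47.4 49.1]
  t 25 23 w [-5.8 -0.2  5.7] z [43.6 46.3 50. ]
  t 35 6 w [-4.7 -0.   4.6] z [76.  78.9 80.7]
  t 45 5 w [-4.4  0.6  5.1] z [75.4 76.9 78. ]
  t 55 18 w [-5.9 -0.1  6. ] z [36.2 39.4 40.9]
  t 65 19 w [-6.7 -1.4  6.3] z [36.7 39.4 41.2]
(-0.06, 0.03, 12) 0.0003 0.0005 -0.0006  -0.1 -0.1 -0.4
(-0.068, 0.036, 16) 0.0003 -0.0042 -0.0117  3.9 -0.1 -0.4
(-0.076, 0.042, 18.5) 0.0003 -0.0091 -0.0218  6.4 -0.1 -0.4
(-0.078, 0.048, 22.5) 0.0003 -0.0079 -0.0307  10.4 -0.1 -0.4
(-0.078, 0.054, 27) 0.0003 -0.0045 -0.0393  14.9 -0.2 -0.4
```

```bash
sed -i 's/^SLIP,DB=.*/SLIP,DB=.003,5.9/' h.py
python3 - <<'E'
from h import *
from plan import clr
s=sense();print(s["time"],s["force"],s["moment"])
for v in [(-.06,.0265,15.7),(-.068,.036,16)]:
    print(v,delta(*bp2(*v)),clr(v[0]*1e3,v[1]*1e3,v[2]))
E
```

```text
10.75 [-0.56924417  0.35229118 -2.30567036] [0.05097354 0.53784127 0.00392361]
(-0.06, 0.0265, 15.7) 0.0003 0.0010 0.0002  -0.1 -0.1 -0.4 -1.1028910967002274
(-0.068, 0.036, 16) 0.0003 -0.0032 -0.0117  0.2 -0.1 -0.4 7.9365104467267855
```

>>> {"op": "drive_tool", "data": {"motion": "0 -0.003 -0.012 0 0 0; 0 -0.003 -0.012 0 0 0; 0 -0.003 -0.012 0 0 0; 0 -0.003 -0.012 0 0 0"}}

```text
time: 11.25
eef_pos: [0.5251, -0.0075, 0.0743]
orientation: [0.131, 0.75, 0.638, 0.114]
force: [-0.7, -0.4, -2.2]
grip_width: 0.0158
```

```bash
cat >> h.py <<'E'
def line(lo,hi,psi=PB,o=SB,wm=.007,zr=(.035,.25)):
    "robust bar top line z(t): z at t=0, slope deg"
    p=read_camera("top"); c=cloud(p); u=np.array([np.cos(np.radians(psi)),np.sin(np.radians(psi))])
    X=c[...,:2]-o[:2]; t=X@u; w=X@[-u[1],u[0]]; T=c[...,2]; f=p["frame"].astype(int)
    m=(t>lo)&(t<hi)&(abs(w)<wm)&(T>zr[0])&(T<zr[1])&(f.min(-1)>130)&(np.ptp(f,axis=-1)<40)
    A=np.c_[t[m],T[m]].astype(np.float32); vx,vz,a,b=cv2.fitLine(A,cv2.DIST_HUBER,0,.01,.01).ravel()
    return dict(n=int(m.sum()),z0=round(float(b-a*vz/vx),4),b=round(float(np.degrees(np.arctan(-vz/vx))),1),tmin=A[:,0].min(),tmax=A[:,0].max())
E
python3 - <<'E'
from h import *
s=sense();print(s["time"],s["force"],s["moment"],s["joint_positions"])
print(line(-.1,-.004))
barfit(lo=0,hi=.05,cams=("top",),wm=.009)
E
```

```text
11.25 [-0.66516927 -0.39921179 -2.23601917] [ 0.04819888  0.60522241 -0.0568563 ] [ 1.09550093  0.05746369 -1.22704087  2.18631003  0.25562531  0.61243208
  1.10174704]
{'n': 212, 'z0': 0.0505, 'b': 19.1, 'tmin': np.float32(-0.09999884), 'tmax': np.float32(-0.0041481387)}
top 83
  t 5 9 w [-5.8  1.   7.5] z [47.3 49.5 83.6]
  t 15 30 w [-8.9  0.4  8.5] z [43.4 46.5 50.3]
  t 25 13 w [-8.8 -3.6  7.6] z [63.2 74.1 80.8]
  t 35 12 w [-8.7 -2.1  8.1] z [44.1 76.4 77.1]
  t 45 19 w [-7.7  0.7  8.4] z [37.6 39.3 41.1]
```

```bash
cat > plan2.py <<'E'
from plan import *
def cl2(x,z,th):
    c,s=np.cos(np.radians(th)),np.sin(np.radians(th))
    X=x+c*P[:,0]+s*P[:,1]; Z=z-s*P[:,0]+c*P[:,1]
    def d(lox,hix,loz,hiz):
        dx=np.maximum(lox-X,X-hix);dz=np.maximum(loz-Z,Z-hiz)
        return np.hypot(np.maximum(dx,0),np.maximum(dz,0))+np.minimum(np.maximum(dx,dz),0)
    return d(0,134,-60,0).min(),d(0,3,28,42).min()
def sag(gt,gz,b0,grip=-47):
    "bar hanging from grip point: largest b reachable from b0 before touching block"
    f=lambda b:cl2(gt-grip*np.cos(np.radians(b)),gz+grip*np.sin(np.radians(b)),b)
    b=b0
    while b<90 and f(b+1)[0]>0: b+=1
    while b>0 and f(b)[0]<-.3: b-=1
    return b,f(b)
if __name__=="__main__":
    import sys
    gt,gz,b=map(float,sys.argv[1:4])
    print(sag(gt,gz,b))
    S=2; start=(round(gt/S),round(gz/S)); D={start:0};B={start:b};pr={};h=[(0,start)]
    while h:
        d,k=heapq.heappop(h)
        if d>D[k]:continue
        if B[k]>=85: goal=k;break
        for i in(-1,0,1):
            for j in(-1,0,1):
                n=(k[0]+i,k[1]+j)
                if n==k or n[1]*S>230: continue
                bb,(cb,cw)=sag(n[0]*S,n[1]*S,B[k])
                if cw<1 or cb<-1: continue
                e=d+(abs(i)+abs(j))**.5*(1+30*max(0,(9-cw)/8)**2)
                if e<D.get(n,1e9): D[n]=e;pr[n]=k;B[n]=bb;heapq.heappush(h,(e,n))
    path=[goal]
    while path[-1]!=start: path.append(pr[path[-1]])
    for k in path[::-1]: print(k[0]*S,k[1]*S,B[k],round(sag(k[0]*S,k[1]*S,B[k])[1][1],1),end=" | ")
E
python3 - <<'E'
from h import *
s=sense();q=np.array(s["orientation"]);z=R.from_quat(q[[1,2,3,0]]).as_matrix()[:,2]
g=np.array(s["eef_pos"])-(.019-SLIP)*z; u=np.array([np.cos(np.radians(PB)),np.sin(np.radians(PB))])
d=g-SB; print("G",(d[:2]@u*1e3).round(1),(d[2]*1e3).round(1),"lat",(d[:2]@[-u[1],u[0]]*1e3).round(1), "bar top at G from fit", )
import subprocess
print(subprocess.run(f"python3 plan2.py {d[:2]@u*1e3} {d[2]*1e3} 17",shell=True,capture_output=True,text=True).stdout)
E
```

```text
G -113.3 49.5 lat -0.0 bar top at G from fit
(19.0, (np.float64(1.5597117101320754), np.float64(13.580390025809994)))
-114 50 17.0 13.3 | -114 52 20.0 13.5 | -114 54 21.0 13.6 | -114 56 22.0 13.7 | -116 58 23.0 14.7 | -118 60 24.0 15.8 | -120 62 25.0 15.2 | -120 64 26.0 14.7 | -120 66 27.0 14.2 | -120 68 27.0 13.2 | -120 70 28.0 12.7 | -120 72 29.0 12.1 | -122 74 30.0 9.8 | -124 76 33.0 8.3 | -126 78 40.0 11.5 | -128 78 42.0 15.4 | -130 80 90.0 127.0 |
```

```bash
cat >> h.py <<'E'
def sh(dt,dn,dz,psi=PB,m=None):
    "mm in bar frame -> tool shift m"
    q=np.array(sense()["orientation"]); M=R.from_quat(q[[1,2,3,0]]).as_matrix()
    c,s=np.cos(np.radians(psi)),np.sin(np.radians(psi))
    return (M.T@np.array([c*dt-s*dn,s*dt+c*dn,dz])/1e3).round(4)
def where(grip_back=.016):
    s=sense();q=np.array(s["orientation"]);z=R.from_quat(q[[1,2,3,0]]).as_matrix()[:,2]
    return np.array(s["eef_pos"])-grip_back*z
E
python3 - <<'E'
from h import *
for v in [(-7,0,12),(-7,0,20),(-9,0,25),(-11,0,27),(-13,0,28.5),(-15,0,29)]: print(v,sh(*v))
E
```

```text
(-7, 0, 12) [ 0.     -0.0025 -0.0137]
(-7, 0, 20) [ 0.0001  0.0003 -0.0212]
(-9, 0, 25) [ 0.0001  0.0001 -0.0266]
(-11, 0, 27) [ 0.0001 -0.0011 -0.0291]
(-13, 0, 28.5) [ 0.0001 -0.0025 -0.0312]
(-15, 0, 29) [ 0.0001 -0.0042 -0.0324]
```

>>> {"op": "drive_tool", "data": {"motion": "0 -0.0025 -0.0137 0 0 0; 0 0 -0.021 0 0 0; 0 0 -0.0266 0 0 0; 0 -0.001 -0.029 0 0 0; 0 -0.0025 -0.031 0 0 0; 0 -0.0025 -0.031 0 0 0; 0 -0.0025 -0.031 0 0 0"}}

```text
time: 12.22
eef_pos: [0.5137, -0.0055, 0.1037]
orientation: [0.132, 0.75, 0.638, 0.115]
force: [5.9, -0.2, -5.8]
grip_width: 0.0155
```

Run:
```python
from h import *
s=sense();print(s["joint_positions"],s["force"])
g=where()-SB; print(g[:2]@[np.cos(np.radians(PB)),np.sin(np.radians(PB))],g[2])
print(line(-.11,-.004))
q=read_camera("scene")
cv2.imwrite("pics/g.png",cv2.resize(q["frame"][130:300,180:380],None,fx=4,fy=3.5,interpolation=cv2.INTER_CUBIC))
```

```text
[ 1.12179506 -0.10893461 -1.18485541  2.18233932 -0.0382062   0.65607407
  1.35709694] [ 5.94072456 -0.24826677 -5.79862029]
-0.1249245587560514 0.07875217042019103
{'n': 242, 'z0': 0.066, 'b': 22.7, 'tmin': np.float32(-0.10920386), 'tmax': np.float32(-0.004491646)}
```

View pics/g.png

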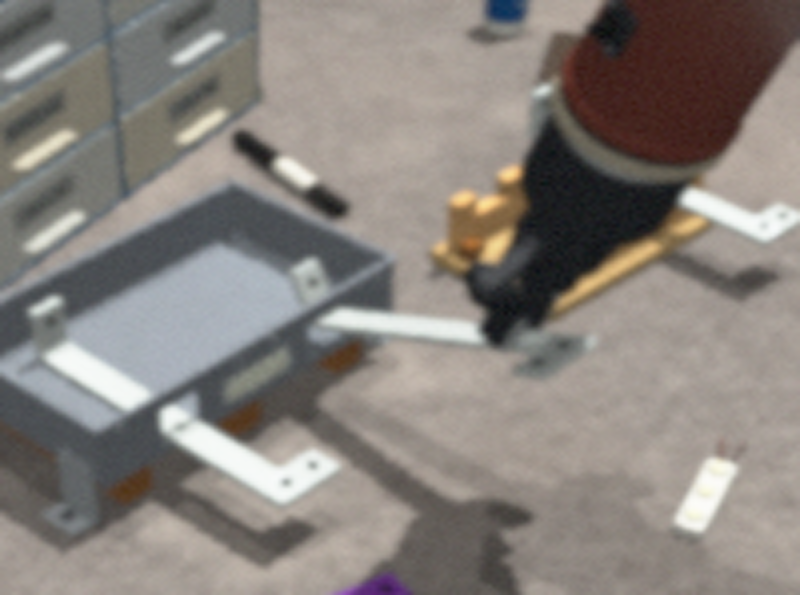

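```bash
cat > wp.py <<'E'
from h import *
import h
from plan2 import cl2
def run(W,b_now,grip=-.047):
    s=sense();q=np.array(s["orientation"]);z=R.from_quat(q[[1,2,3,0]]).as_matrix()[:,2]
    u=np.array([np.cos(np.radians(PB)),np.sin(np.radians(PB)),0])
    lean=np.degrees(np.arctan2(z@u,-z[2])); h.DB=lean-30+b_now; print("lean",lean,"DB",h.DB)
    g=where()-SB; bb=np.radians(b_now); cur=(g@u-grip*np.cos(bb),g[2]+grip*np.sin(bb),b_now)
    prev=np.array(cur)
    for v in [cur]+W:
        v=np.array(v); mids=[[round(float(x)) for x in cl2(*((prev*(1-k)+v*k)*[1e3,1e3,1]))] for k in(.5,1)]
        print(v.round(4),delta(*h.bp2(*v)),mids); prev=v
E
python3 - <<'E'
from wp import *
run([(-.080,.058,28),(-.078,.060,30.5),(-.078,.063,34.5),(-.080,.0655,39),(-.082,.066,42),(-.084,.066,45),(-.086,.066,48),(-.092,.0645,48),(-.112,.0645,48),(-.13,.066,48)],22.7)
E
```

```text
lean 20.195916135692556 DB 12.895916135692556
[-0.0816  0.0606 22.7   ] -0.0000 0.0000 0.0000  -0.0 -0.2 -0.4 [[22, -1], [22, -1]]
[-0.08   0.058 28.   ] 0.0000 0.0022 -0.0001  5.3 -0.2 -0.4 [[17, 3], [12, 7]]
[-0.078  0.06  30.5  ] 0.0000 0.0056 -0.0027  7.8 -0.2 -0.4 [[11, 7], [10, 8]]
[-0.078  0.063 34.5  ] 0.0001 0.0082 -0.0077  11.8 -0.2 -0.4 [[9, 8], [8, 7]]
[-0.08    0.0655 39.    ] 0.0001 0.0090 -0.0131  16.3 -0.2 -0.4 [[6, 7], [5, 6]]
[-0.082  0.066 42.   ] 0.0001 0.0087 -0.0157  19.3 -0.2 -0.4 [[5, 6], [5, 5]]
[-0.084  0.066 45.   ] 0.0001 0.0082 -0.0178  22.3 -0.2 -0.3 [[6, 5], [6, 6]]
[-0.086  0.066 48.   ] 0.0001 0.0079 -0.0198  25.3 -0.2 -0.3 [[6, 6], [7, 6]]
[-0.092   0.0645 48.    ] 0.0001 0.0017 -0.0205  25.3 -0.2 -0.3 [[8, 7], [10, 7]]
[-0.112   0.0645 48.    ] -0.0000 -0.0171 -0.0274  25.3 -0.2 -0.3 [[16, 12], [23, 20]]
[-0.13   0.066 48.   ] -0.0001 -0.0334 -0.0350  25.3 -0.2 -0.3 [[30, 27], [38, 36]]
```

>>> {"op": "drive_tool", "data": {"motion": "0 0.002 0 5.3 0 0; 0 0.002 0 5.3 0 0; 0 0.0056 -0.0027 7.8 0 0; 0 0.008 -0.0077 11.8 0 0; 0 0.008 -0.0077 11.8 0 0; 0 0.008 -0.0077 11.8 0 0"}}

```text
time: 13.08
eef_pos: [0.5165, -0.0056, 0.1124]
orientation: [0.053, 0.759, 0.647, 0.048]
force: [-0.5, -0.3, -2.6]
grip_width: 0.0151
```

Run:
```python
from wp import *
s=sense();print(s["time"],s["joint_positions"],s["force"])
l=line(-.11,-.004);print(l)
run([(-.078,.063,34.5),(-.080,.0655,39),(-.082,.066,42),(-.084,.066,45),(-.086,.066,48),(-.092,.0645,48),(-.112,.0645,48),(-.13,.066,48)],l["b"])
```

```text
13.075 [ 1.05865341  0.19034834 -1.22832069  1.98945189  0.26784944  0.96316106
  1.11968501] [-0.52893133 -0.29037412 -2.5586113 ]
{'n': 131, 'z0': 0.0548, 'b': 31.9, 'tmin': np.float32(-0.077964544), 'tmax': np.float32(-0.004112633)}
lean 8.262819626445014 DB 10.162819626445014
[-0.0792  0.0635 31.9   ] -0.0001 0.0000 -0.0000  -0.0 -0.2 -0.3 [[12, 6], [12, 6]]
[-0.078  0.063 34.5  ] -0.0000 0.0018 -0.0010  2.6 -0.2 -0.3 [[10, 6], [8, 7]]
[-0.08    0.0655 39.    ] -0.0000 0.0015 -0.0065  7.1 -0.2 -0.3 [[6, 7], [5, 6]]
[-0.082  0.066 42.   ] -0.0000 0.0006 -0.0090  10.1 -0.2 -0.3 [[5, 6], [5, 5]]
[-0.084  0.066 45.   ] -0.0000 -0.0003 -0.0110  13.1 -0.2 -0.3 [[6, 5], [6, 6]]
[-0.086  0.066 48.   ] -0.0000 -0.0010 -0.0129  16.1 -0.2 -0.3 [[6, 6], [7, 6]]
[-0.092   0.0645 48.    ] -0.0001 -0.0072 -0.0123  16.1 -0.2 -0.3 [[8, 7], [10, 7]]
[-0.112   0.0645 48.    ] -0.0002 -0.0270 -0.0152  16.1 -0.2 -0.3 [[16, 12], [23, 20]]
[-0.13   0.066 48.   ] -0.0002 -0.0446 -0.0192  16.1 -0.2 -0.3 [[30, 27], [38, 36]]
```

>>> {"op": "drive_tool", "data": {"motion": "0 0.002 -0.003 2.6 0 0; 0 0.002 -0.006 5 0 0; 0 0.0015 -0.0085 7.1 0 0; 0 0.0006 -0.011 10.1 0 0; 0 0 -0.013 13.1 0 0; 0 -0.001 -0.015 16.1 0 0; 0 -0.001 -0.015 16.1 0 0; 0 -0.001 -0.015 16.1 0 0"}}

```text
time: 14.12
eef_pos: [0.5154, -0.006, 0.1278]
orientation: [-0.052, 0.76, 0.647, -0.041]
force: [7.2, -0.9, -6.5]
grip_width: 0.0154
```

Run:
```python
from wp import *
s=sense();print(s["time"],s["joint_positions"],s["force"])
l=line(-.11,-.004);print(l)
run([(-.086,.066,48),(-.092,.0645,48),(-.112,.0645,48),(-.13,.066,48)],l["b"])
q=read_camera("scene")
cv2.imwrite("pics/i.png",cv2.resize(q["frame"][130:300,180:380],None,fx=4,fy=3.5,interpolation=cv2.INTER_CUBIC))
```

```text
14.125 [ 0.8478148   0.44389299 -1.11486913  1.74243303  0.34851647  1.33563747
  1.05400678] [ 7.24291168 -0.8686791  -6.49075589]Traceback (most recent call last):
  File "<stdin>", line 3, in <module>
  File "h.py", line 64, in line
    A=np.c_[t[m],T[m]].astype(np.float32); vx,vz,a,b=cv2.fitLine(A,cv2.DIST_HUBER,0,.01,.01).ravel()
                                                     ~~~~~~~~~~~^^^^^^^^^^^^^^^^^^^^^^^^^^^^
cv2.error: OpenCV(4.12.0) /io/opencv/modules/imgproc/src/linefit.cpp:50: error: (-215:Assertion failed) count > 0 in function 'fitLine2D_wods'
```

Run:
```python
from wp import *
barfit(lo=-.12,hi=.05,cams=("scene",),wm=.012)
q=read_camera("scene")
cv2.imwrite("pics/i.png",cv2.resize(q["frame"][130:300,180:380],None,fx=4,fy=3.5,interpolation=cv2.INTER_CUBIC))
```

```text
scene 210
  t -85 9 w [-6.1  6.8 10. ] z [108.6 112.5 118.1]
  t -75 11 w [-7.6  5.  10.4] z [103.9 104.7 110.3]
  t -65 14 w [-0.8  9.7 11.3] z [ 90.3  95.2 101. ]
  t -55 14 w [-6.7  7.6 11.8] z [83.2 86.7 91.7]
  t -45 9 w [-5.2  9.7 11.5] z [75.5 77.4 81.7]
  t -35 9 w [-7.2  0.2 11. ] z [66.  69.4 71.9]
  t -25 6 w [-5.6  3.9 11.3] z [57.7 59.5 62.2]
  t -15 24 w [-6.4  3.4 10.4] z [49.9 52.4 54.4]
  t -5 48 w [-9.3  2.9 10.7] z [54.4 58.5 64.6]
  t 5 16 w [-8.3 -1.1  8.9] z [62.  68.8 76.7]
  t 15 13 w [-6.9  3.4 11.1] z [37.8 73.4 75.4]
  t 45 25 w [-10.7  -0.9  10.2] z [36.7 38.8 39.9]
```

View pics/i.png

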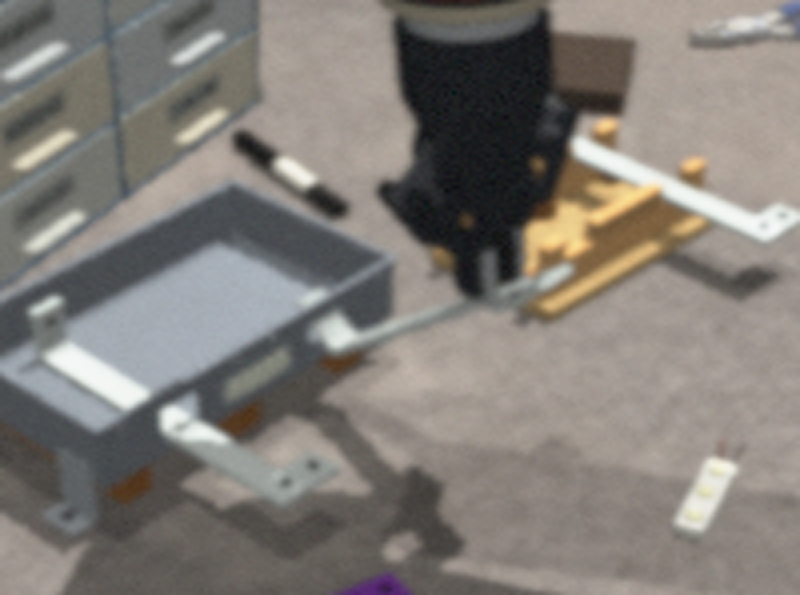

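The bend is now outside the wall at about (340,345), and only the hook is still in the window, pressing lightly on the band above. I'll draw it down and out along the hook's own direction.

Run:
```python
from h import *
for v in [(0,0,-6),(-6,0,-13),(-13,0,-21),(-22,0,-24),(-40,0,-24),(-70,0,-5)]: print(v,sh(*v))
```

```text
(0, 0, -6) [-0.      0.0008  0.0059]
(-6, 0, -13) [-0.0001 -0.0042  0.0137]
(-13, 0, -21) [-0.0002 -0.0101  0.0225]
(-22, 0, -24) [-0.0002 -0.0186  0.0267]
(-40, 0, -24) [-0.0003 -0.0365  0.0291]
(-70, 0, -5) [-0.0004 -0.0687  0.0142]
```

>>> {"op": "drive_tool", "data": {"motion": "0 0.001 0.006 0 0 0; 0 0.001 0.006 0 0 0; 0 -0.004 0.0137 0 0 0; 0 -0.010 0.0225 0 0 0; 0 -0.010 0.0225 0 0 0; 0 -0.0186 0.0267 0 0 0; 0 -0.0186 0.0267 0 0 0"}}

```text
time: 15.15
eef_pos: [0.4916, -0.0021, 0.1037]
orientation: [-0.054, 0.76, 0.647, -0.043]
force: [0.1, -0.0, -2.4]
grip_width: 0.0157
```

Run:
```python
from wp import *
s=sense();print(s["time"],s["joint_positions"],s["force"],s["grip_width"])
barfit(lo=-.12,hi=.02,cams=("scene",),wm=.014)
for v in [(-20,0,0),(-40,0,10)]: print(v,sh(*v))
```

```text
15.15 [ 0.87278139  0.42685684 -1.12597855  1.81905362  0.34086298  1.27966337
  1.04710858] [ 0.14504245 -0.00852047 -2.40043118] 0.01566289215805278
scene 131
  t -105 13 w [-7.4  9.8 11.8] z [72.4 77.  80.6]
  t -95 13 w [-4.5 10.1 12.5] z [62.9 68.1 73.4]
  t -85 11 w [-5.6  9.5 11. ] z [53.2 57.5 61.1]
  t -75 14 w [-3.8  9.6 11.4] z [41.4 46.8 50.9]
  t -65 5 w [-1.9  8.9 11.6] z [38.4 39.2 42.4]
  t -25 28 w [-6.3  3.3 11.3] z [35.8 37.4 40.9]
  t -15 5 w [-6.1  6.4  9.9] z [36.6 40.  40.6]
  t 5 20 w [-13.4  -1.   10. ] z [37.4 39.1 67.7]
  t 15 14 w [-13.4  -8.3  -2.1] z [36.9 38.6 39.5]
(-20, 0, 0) [-0.0001 -0.0198  0.0027]
(-40, 0, 10) [-0.0002 -0.041  -0.0044]
```

```bash
cat >> h.py <<'E'
LANE=np.array([.579,-.2015,.045])
E
python3 - <<'E'
import h
from wp import *
run([(-.115,.080,46),(-.115,.120,33),(-.115,.130,20)],46)
print("lane",delta(*h.bp2(0,.07,20,psi=PR,o=LANE)))
E
```

```text
lean -7.858648890635765 DB 8.141351109364237
[-1.064e-01  4.590e-02  4.600e+01] 0.0002 -0.0000 0.0000  -0.0 -0.3 -0.3 [[9, 26], [9, 26]]
[-0.115  0.08  46.   ] 0.0002 -0.0132 -0.0326  -0.0 -0.3 -0.3 [[22, 16], [37, 17]]
[-0.115  0.12  33.   ] 0.0003 -0.0206 -0.0636  -13.0 -0.2 -0.3 [[53, 26], [75, 40]]
[-0.115  0.13  20.   ] 0.0003 -0.0220 -0.0646  -26.0 -0.2 -0.3 [[86, 48], [99, 60]]
lane -0.1809 0.0760 -0.0233  -26.0 -0.5 2.6
```

>>> {"op": "drive_tool", "data": {"motion": "0 -0.015 0.002 0 0 0; 0 -0.022 -0.015 0 0 0; 0 -0.022 -0.035 0 0 0; 0 -0.022 -0.064 -6 0 0; 0 -0.022 -0.065 -13 0 0; 0 -0.022 -0.065 -20 0 0; 0 -0.022 -0.065 -26 0 0; 0 -0.022 -0.065 -26 0 0"}}

```text
time: 16.2
eef_pos: [0.4778, -0.001, 0.1704]
orientation: [0.118, 0.753, 0.639, 0.103]
force: [0.3, -0.4, -1.0]
grip_width: 0.0153
```

Run:
```python
import h
from wp import *
s=sense();print(s["time"],s["joint_positions"],s["force"],s["grip_width"])
barfit(lo=-.16,hi=-.01,cams=("top",),wm=.014)
try: l=line(-.15,-.025);print(l);b=l["b"]
except Exception as e: print(e); b=22
run([],b)
for bb in (b,15): print("lane",bb,delta(*h.bp2(0,.07,bb,psi=PR,o=LANE)))
```

```text
16.2 [ 1.12780845 -0.37465439 -1.04247453  2.13729161 -0.37730883  0.90645342
  1.66422012] [ 0.29588486 -0.40215614 -1.03911538] 0.015270279274785772
top 547
  t -155 29 w [-8.   0.4  7.1] z [180.4 184.3 186.7]
  t -145 45 w [-10.7  -1.7   7.6] z [177.7 180.  182.2]
  t -135 41 w [-10.9  -2.    6.8] z [174.3 176.2 178.9]
  t -125 41 w [-10.7  -1.9   7.6] z [170.  172.5 175.3]
  t -115 41 w [-10.8  -0.8   7.5] z [165.7 168.  170.6]
  t -105 39 w [-10.3  -1.    7.7] z [161.8 164.3 166.9]
  t -95 38 w [-10.7  -2.    7.2] z [157.8 160.7 162.4]
  t -85 40 w [-10.8  -2.1   7.6] z [153.7 156.  158.1]
  t -75 38 w [-10.6  -0.7   7.3] z [150.  152.  154.8]
  t -65 37 w [-10.5  -1.5   8.3] z [146.2 148.2 150.5]
  t -55 36 w [-10.3  -0.9   8.1] z [143.  144.4 146.6]
  t -45 37 w [-10.8  -1.6   7.8] z [138.1 140.  142.6]
  t -35 38 w [-11.   -1.4   7.4] z [135.4 137.8 139.5]
  t -25 27 w [-10.8  -1.7   7.4] z [139.3 151.8 161.5]
  t -15 20 w [-10.3  -0.4   7.3] z [166.4 168.2 169.2]
{'n': 340, 'z0': 0.1189, 'b': 23.1, 'tmin': np.float32(-0.14995569), 'tmax': np.float32(-0.025339631)}
lean 18.140273316897982 DB 11.240273316897984
[-0.1152  0.1293 23.1   ] -0.0004 0.0000 -0.0000  -0.0 -0.0 -0.2 [[95, 56], [95, 56]]
lane 23.1 -0.1817 0.0699 0.0798  -0.0 -0.9 2.5
lane 15 -0.1817 0.0682 0.0849  -8.1 -1.1 2.4
```

>>> {"op": "drive_tool", "data": {"motion": "-0.05 0.03 0.005 0 0 0; -0.1 0.055 0.01 0 0 1; -0.14 0.07 0.02 0 0 2; -0.182 0.07 0.04 0 -0.9 2.5; -0.182 0.07 0.06 0 -0.9 2.5; -0.182 0.07 0.06 0 -0.9 2.5; -0.182 0.07 0.06 0 -0.9 2.5"}}

```text
time: 17.18
eef_pos: [0.5359, -0.1931, 0.1369]
orientation: [0.122, 0.766, 0.623, 0.101]
force: [0.6, -0.2, -1.9]
grip_width: 0.0151
```

```bash
cat > lane.py <<'E'
import h
from wp import *
def lane(zs,b0=None,lo=-.12,hi=.085):
    s=sense();print(s["time"],np.round(s["joint_positions"],3),np.round(s["force"],1),s["grip_width"])
    barfit(psi=PR,o=LANE,lo=-.12,hi=.12,cams=("top",),wm=.016,zr=(.04,.25))
    l=line(lo,hi,psi=PR,o=LANE,zr=(.044,.25));print(l); b=b0 or l["b"]
    u=np.array([np.cos(np.radians(PR)),np.sin(np.radians(PR)),0]);q=np.array(s["orientation"]);z=R.from_quat(q[[1,2,3,0]]).as_matrix()[:,2]
    lean=np.degrees(np.arctan2(z@u,-z[2])); h.DB=lean-30+b; g=where()-LANE
    print("lean",lean,"G in lane frame",(g[:2]@u[:2]).round(4),(g[:2]@[-u[1],u[0]]).round(4),g[2].round(4))
    for z in zs: print("to z",z,delta(*h.bp2(0,z,b,psi=PR,o=LANE)))
E
python3 -c "
from lane import *
lane((.07,.05,.045))"
```

```text
17.175 [ 1.332  0.088 -1.065  2.004  0.073  0.779  1.602] [ 0.6 -0.2 -1.9] 0.015109608508326575
top 455
  t -35 20 w [-7.8  3.   8.8] z [144.1 146.  148.2]
  t -25 34 w [-8.3  0.5  9.2] z [140.1 143.4 145. ]
  t -15 36 w [-9.6 -0.3  8.8] z [135.6 138.8 141.1]
  t -5 35 w [-8.5  0.6  9.3] z [131.6 134.3 137.4]
  t 5 34 w [-10.1  -0.6   9. ] z [127.5 130.2 132.5]
  t 15 34 w [-8.5  0.2  8.2] z [123.8 125.5 128.9]
  t 25 33 w [-9.6 -0.3  9. ] z [118.8 121.7 124.3]
  t 35 32 w [-8.9  0.2  8.7] z [115.8 117.7 119.3]
  t 45 31 w [-8.1  0.2  9.1] z [110.9 113.4 115.4]
  t 55 35 w [-15.   -1.3   9.6] z [105.5 108.5 111.5]
  t 65 30 w [-7.9  0.6  9.4] z [102.9 105.5 107.9]
  t 75 34 w [-8.9  1.1 10.2] z [ 98.9 100.9 103.7]
  t 85 42 w [-8.4 -2.2  8.9] z [103.3 113.5 123.5]
  t 95 25 w [-8.3  0.8 10.2] z [126.8 131.9 133.6]
{'n': 287, 'z0': 0.1323, 'b': 21.8, 'tmin': np.float32(-0.036610886), 'tmax': np.float32(0.0849012)}
lean 18.218323922295763 G in lane frame -0.0493 -0.001 0.107
to z 0.07 0.0009 -0.0008 0.0203  0.0 -0.1 -0.0
to z 0.05 0.0009 -0.0070 0.0393  0.0 -0.1 -0.0
to z 0.045 0.0009 -0.0086 0.0440  0.0 -0.1 -0.0
```

Run:
```python
from lane import *
s=sense();h.DB=18.2-30+21.8
for v in [(.003,.05,21.8),(.003,.03,12),(.003,.02,12)]: print(v,delta(*h.bp2(*v,psi=PR,o=LANE)))
```

```text
(0.003, 0.05, 21.8) 0.0009 -0.0042 0.0402  0.0 -0.1 -0.0
(0.003, 0.03, 12) 0.0009 -0.0123 0.0655  -9.8 -0.1 -0.0
(0.003, 0.02, 12) 0.0009 -0.0154 0.0750  -9.8 -0.1 -0.0
```

>>> {"op": "drive_tool", "data": {"motion": "0.001 -0.002 0.02 0 0 0; 0.001 -0.004 0.035 -3 0 0; 0.001 -0.008 0.05 -6 0 0; 0.001 -0.012 0.0655 -9.8 0 0; 0.001 -0.015 0.075 -9.8 0 0; 0.001 -0.015 0.075 -9.8 0 0; 0.001 -0.015 0.075 -9.8 0 0"}}

```text
time: 18.15
eef_pos: [0.5446, -0.1944, 0.0605]
orientation: [0.187, 0.753, 0.611, 0.153]
force: [-0.0, 1.0, -1.4]
grip_width: 0.0157
```

Run:
```python
from lane import *
lane((.02,.012))
for b,z in((8,.008),(4,.004),(0,0.001)): print(b,delta(*h.bp2(0.002,z,b,psi=PR,o=LANE)))
```

```text
18.15 [ 1.289  0.144 -1.019  2.211  0.208  0.373  1.493] [-0.   1.  -1.4] 0.015653169161967254
top 442
  t -55 6 w [-4.8 -2.4  0.1] z [75.5 77.  79.7]
  t -45 20 w [-6.7 -1.6  3.8] z [72.8 75.2 77. ]
  t -35 28 w [-9.3 -0.4  8. ] z [71.  72.8 75.3]
  t -25 33 w [-8.5  1.2  9.4] z [68.  70.5 72.4]
  t -15 30 w [-9.3 -1.5  8. ] z [66.1 67.9 70.7]
  t -5 31 w [-7.9  1.4  9.7] z [63.9 65.5 67.8]
  t 5 31 w [-8.9  0.5  8.8] z [61.  62.5 65.1]
  t 15 30 w [-7.3  0.3  9.6] z [58.6 60.8 62.8]
  t 25 30 w [-9.2  0.1  9.2] z [56.  57.5 59.5]
  t 35 30 w [-8.1  0.5  8.3] z [52.5 55.2 58.4]
  t 45 30 w [-8.3  0.3  9.3] z [50.7 52.7 55.6]
  t 55 30 w [-9.5  0.   9.1] z [48.  50.5 53.5]
  t 65 30 w [-8.7  0.7  9.7] z [46.  48.2 49.2]
  t 75 24 w [-7.   1.2  8.7] z [44.4 45.8 47.9]
  t 85 29 w [-8.6  1.4 10.2] z [41.2 42.7 45.3]
  t 95 15 w [-8.1  3.2 10. ] z [40.7 43.5 48.2]
  t 105 15 w [-8.3 -0.3  9.6] z [74.1 75.5 78. ]
{'n': 288, 'z0': 0.0639, 'b': 13.4, 'tmin': np.float32(-0.05382092), 'tmax': np.float32(0.08427062)}
lean 28.00454238593297 G in lane frame -0.0428 -0.0003 0.0294
to z 0.02 0.0002 -0.0019 -0.0027  -0.0 -0.1 -0.1
to z 0.012 0.0002 -0.0056 0.0044  -0.0 -0.1 -0.1
8 0.0002 -0.0070 0.0122  -5.4 -0.1 -0.1
4 0.0002 -0.0096 0.0183  -9.4 -0.1 -0.1
0 0.0002 -0.0116 0.0236  -13.4 -0.1 -0.1
```

Run:
```python
from lane import *
for b,z in((9,.009),(5,.005),(2,.002),(0,-.001)):
    h.DB=31-30+b; print(b,delta(*h.bp2(0.001,z,b,psi=PR,o=LANE)))
```

```text
9 0.0002 -0.0076 0.0103  -3.0 -0.1 -0.1
5 0.0002 -0.0114 0.0165  -3.0 -0.1 -0.1
2 0.0002 -0.0140 0.0212  -3.0 -0.1 -0.1
0 0.0002 -0.0163 0.0253  -3.0 -0.1 -0.1
```

>>> {"op": "drive_tool", "data": {"motion": "0 -0.004 0.005 -1.5 0 0; 0 -0.0076 0.010 -3 0 0; 0 -0.0095 0.0135 -3 0 0; 0 -0.0114 0.0165 -3 0 0; 0 -0.014 0.021 -3 0 0; 0 -0.016 0.0245 -3 0 0; 0 -0.016 0.0245 -3 0 0; 0 -0.016 0.0245 -3 0 0"}}

```text
time: 19.25
eef_pos: [0.5414, -0.1936, 0.0304]
orientation: [0.206, 0.748, 0.607, 0.169]
force: [-0.4, -0.3, 0.7]
grip_width: 0.0152
```

Run:
```python
from lane import *
lane((.0,))
```

```text
19.25 [ 1.174  0.173 -0.9    2.284  0.349  0.222  1.362] [-0.4 -0.3  0.7] 0.015215640131988794
top 519
  t -115 28 w [-15.4   0.1  12.6] z [232.9 234.6 237.1]
  t -65 11 w [-5.6 -2.6  0. ] z [44.3 46.  47.1]
  t -55 21 w [-9.2 -1.8  4.1] z [43.2 45.8 49. ]
  t -45 23 w [-7.3 -0.2  5.7] z [42.9 45.8 49.4]
  t -35 32 w [-8.5  0.4  9.3] z [44.7 46.6 48.9]
  t -25 33 w [-8.6 -0.1  9. ] z [45.4 47.  49.3]
  t -15 31 w [-9.1  0.1  8.2] z [45.3 47.  49.1]
  t -5 34 w [-9.9 -0.7  9.2] z [45.4 46.8 49.1]
  t 5 32 w [-8.3  0.8  9.4] z [45.4 47.9 50.2]
  t 15 33 w [-9.5  0.5  8.5] z [44.6 48.4 50.4]
  t 25 30 w [-9.1 -0.4  8.5] z [45.6 48.4 49.7]
  t 35 31 w [-8.4 -0.2  9.3] z [46.2 47.9 50.2]
  t 45 32 w [-9.3 -0.2  9.1] z [45.7 48.  49.7]
  t 55 31 w [-9.5  0.7  8.5] z [45.3 48.  50.9]
  t 65 31 w [-8.3  0.3  9.5] z [46.  48.5 50.5]
  t 75 32 w [-8.6  0.2  8.9] z [45.6 48.8 51.2]
  t 85 30 w [-9.1  0.4  8.7] z [46.  48.6 51.8]
  t 95 24 w [-8.4 -0.8  9.1] z [51.2 83.5 85.9]
{'n': 326, 'z0': 0.0477, 'b': -1.0, 'tmin': np.float32(-0.11473843), 'tmax': np.float32(0.08478175)}
lean 30.949821446215843 G in lane frame -0.0466 -0.0 -0.0008
to z 0.0 0.0000 -0.0003 -0.0002  0.0 -0.1 -0.1
```

>>> {"op": "drive_tool", "data": {"motion": "0 0 0 0 0 0; 0 0 0 0 0 0; 0 0 0 0 0 0; 0 0.01 -0.017 0 0 0; 0 0.03 -0.051 0 0 0; 0 0.06 -0.1 0 0 0; 0 0.08 -0.135 0 0 0; 0 0.08 -0.135 0 0 0", "gripper": 0.5}}

```text
time: 20.35
eef_pos: [0.5422, -0.1945, 0.1913]
orientation: [0.209, 0.748, 0.607, 0.169]
force: [0.1, -0.7, -1.2]
grip_width: 0.0428
```

Run:
```python
from lane import *
lane(())
q=read_camera("scene");p=read_camera("top")
cv2.imwrite("pics/j.png",cv2.resize(np.hstack([p["frame"][130:280,180:400],q["frame"][130:280,180:400]]),None,fx=1.8,fy=1.8,interpolation=cv2.INTER_CUBIC))
MATE=LANE+np.r_[-.096*np.array([.2045,.979]),0]
print("mate");barfit(psi=PR,o=MATE,lo=-.12,hi=.12,cams=("top",),wm=.016,zr=(.04,.25))
```

```text
20.35 [ 1.577 -0.263 -1.097  2.122 -0.58   0.669  2.169] [ 0.1 -0.7 -1.2] 0.04280008174783093
top 404
  t -35 13 w [-9.1 -4.7  2.8] z [46.  47.6 49.9]
  t -25 23 w [-9.  -1.8  4.5] z [45.2 47.  48.7]
  t -15 31 w [-10.2  -2.    6.6] z [44.5 47.3 49.1]
  t -5 30 w [-8.3  0.2  9.1] z [44.2 47.3 48.6]
  t 5 33 w [-8.5  1.4  9.4] z [44.2 47.6 49.9]
  t 15 32 w [-8.9  0.2  9. ] z [46.  47.8 50.4]
  t 25 29 w [-7.8  0.2  9.5] z [44.5 47.  48.8]
  t 35 33 w [-8.4 -0.2  9.6] z [44.3 47.1 50. ]
  t 45 30 w [-9.2  0.4  9.1] z [45.1 47.  49.3]
  t 55 33 w [-9.5  0.5  9.6] z [44.2 47.4 48.9]
  t 65 31 w [-8.4  0.4  9.4] z [44.3 46.9 49.5]
  t 75 31 w [-9.  -0.5  8.7] z [44.7 47.2 48.9]
  t 85 33 w [-7.9  0.6 10.1] z [44.6 47.9 50.1]
  t 95 22 w [-8.4 -0.   8.9] z [48.  82.4 84.5]
{'n': 241, 'z0': 0.0475, 'b': 0.1, 'tmin': np.float32(-0.034380548), 'tmax': np.float32(0.08478428)}
lean 31.23584858635293 G in lane frame -0.0465 -0.001 0.1581
mate
top 488
  t -95 20 w [-15.2  -4.1   4.7] z [44.8 46.9 48.5]
  t -85 6 w [0.9 4.1 8.5] z [45.  47.8 48.4]
  t -45 10 w [-9.4 -7.1 -2. ] z [45.5 48.  50.4]
  t -35 30 w [-8.3 -0.5  9.2] z [45.1 47.2 50.4]
  t -25 32 w [-9.4 -0.7  8.1] z [44.1 46.4 48.6]
  t -15 33 w [-10.8  -0.4   9.2] z [44.3 46.7 49.5]
  t -5 35 w [-9.3 -0.8  8.7] z [44.6 46.6 48.7]
  t 5 30 w [-9.  -1.1  8.4] z [45.9 47.  49.9]
  t 15 31 w [-8.6 -0.4  8.8] z [45.1 47.1 49.4]
  t 25 32 w [-8.8  1.2  9.1] z [45.2 47.6 49.5]
  t 35 32 w [-9.7 -0.7  8.5] z [44.8 46.8 49.2]
  t 45 30 w [-8.9 -0.5  9.3] z [46.1 47.3 49.9]
  t 55 32 w [-8.9 -0.2  8.1] z [44.7 47.1 49.7]
  t 65 32 w [-11.3  -0.2   8.3] z [43.9 46.9 49.1]
  t 75 32 w [-9.4 -0.2  8.8] z [44.  46.4 48.3]
  t 85 32 w [-9.6 -0.8  8.5] z [44.5 46.5 49.3]
  t 95 33 w [-8.7  1.2  9.3] z [45.1 49.6 85.2]
  t 105 6 w [-8.2 -3.   5.5] z [81.1 82.7 84. ]
```

View pics/j.png

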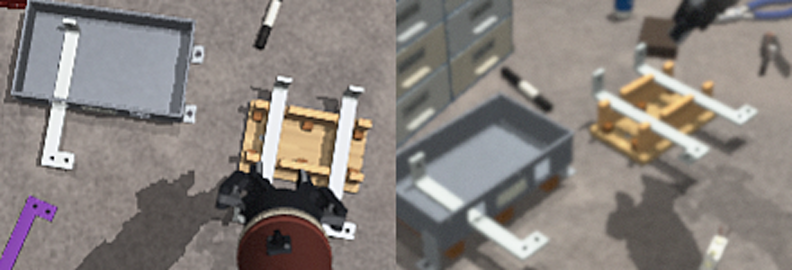

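The bracket lies flat in both notches, hook up at the far end and ear outward. The spare and the mate haven't moved, and the gripper is clear at z = 0.19 m.

```bash
python3 -c "
from rig import *
print(close_job())"
```

```text
the job is handed in; nothing more can be done
None
```

The left-hand bracket from slot_b is now in the left lane of the rest, and I handed the job in at about 20.5 s. No verdict was reported.

**How it went:**
- I drew the bracket out through its slot, tilted the ear end up to about 45° to free the hook, and laid it in the lane.
- My first grasp had joint 7 at −2.62 rad (limit −2.65). I let go before pulling and gripped again half a turn round.
- The bar turned a little in the grip under its own weight. I corrected the path by camera on the way and let the far notch bring the bar level as I lowered it.
- It touched the slot's top band twice, lightly: the wrist force was about 8–10 N after those moves.

**Last checks:**
- **Position:** the bar is flat (slope 0.1°, top at 47 mm against 47 mm for the mate) and centred across both notches to about 1 mm. It is level with the mate to within about 5 mm along its length.
- **Orientation:** the hook is up at the far end. The ear points outward in the scene view; the gripper hid it in the top view.
- **Everything else:** the spare is still in the bin, the right-hand mate is where it was, and the gripper touches nothing.

**One disagreement:** the finger opening read 15–16 mm while holding the 20 mm bar. I took this as a sensor offset, since the bracket was clearly held.

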